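# Switch the blower off, hang slide carriers on the drying rail by colour, restart

## Task

The blower is still on: first, before touching the carriers, pull its red switch fully back to off. Then hang every slide carrier that stands on the bench on the drying rail, hooking it on at the narrow loading gap in the middle and sliding it along until its handle stands over the section of its own colour, two of a colour side by side. When all of them hang there, push the switch fully over to on again, and leave everything else on the bench where it is.

Things in the scene. Friction and masses are not known exactly. Their poses are not given: they have to be found in the camera images.
- orange_a: Orange slide carrier (may be absent; 3 or 4 of the four are there): tray 84 x 56 x 36 mm with glass slides, hook frame above, 0.18 kg, stands on the bench. Origin: centre of underside; z up, x along the 84 mm side. Handle on top, over the centre: 14 (x) x 24 (y) mm, z = 87..127 mm, grip from above across its 14 mm. Hanging, its underside is 29 mm above the bench.
- orange_b: Second orange carrier, same make (may be absent). Hook frame of every carrier, 24 mm wide (y), in its own frame: back plate x = -17..-13 mm from the tray up to z = 87; arm z = 81..87, x = -17..17; lip hangs from the arm at x = 13..17 down to z = 66. So its mouth faces its +x: 30 mm high, between tray top (z = 36) and lip end (z = 66).
- blue_a: Blue slide carrier, same make and axes (may be absent). All start standing with their mouths away from the robot, turned up to 0.5 rad. Space behind the mouth for the bar: 26 mm wide (x = -13..13), 45 mm high (z = 36..81).
- blue_b: Second blue slide carrier, same make and axes as the others (may be absent).
- rail: Fixed drying rail: flat aluminium bar on edge along its y, 16 mm thick (x), top 110 mm above the bench. 40 mm deep (z = 70..110) on both wings, |y| = 55..195 mm; 12 mm deep (z = 98..110) in the loading gap, |y| < 55: only there can a carrier hook on or come off. White end posts beyond |y| = 195, 122 mm high; base plate 100 x 418 x 6 mm. Origin: centre, on the bench; x away from robot.
- mark_orange: Orange section: orange sleeve on one wing of the bar, 130 mm long, with a strip of the same colour on the base plate below; which wing it is changes from start to start. Origin: middle of its length, on the bench under the bar; y along the bar. Room for two carriers side by side.
- mark_blue: Blue section: blue sleeve on one wing of the bar, 130 mm long, with a strip of the same colour on the base plate below; which wing it is changes from start to start. Origin: middle of its length, on the bench under the bar; y along the bar. Room for two carriers side by side.
- switch (a joint): Red-knobbed toggle switch of the blower, rad: 0 off (leaning towards the robot), 1.0 on (leaning away from the robot, +x); starts on; stays where it is left, moves with about 1 N at the knob. Pivot 22 mm above the bench, on a grey block 70 x 50 x 25 mm left of the rail.
- switch_tip (a point): Centre of the switch's red knob (ball 26 mm across, 80 mm from the pivot; about 92 mm above the bench when off or on).
- dish: Bystander, to be left alone: clear round dish 60 mm across, 16 mm high. Origin: centre of the underside.
- tube_rack: Bystander, to be left alone: blue tube rack 100 x 220 mm, tubes to 102 mm high. Origin: centre of the underside.
- cell_counter: Bystander, to be left alone: grey cell counter 100 x 200 x 60 mm. Origin: centre of the underside.
- stain_bottle: Bystander, to be left alone: amber stain bottle 64 mm across, 130 mm high. Origin: centre of the underside.
- gel_bottle: Bystander, to be left alone: clear gel bottle 66 mm across, 170 mm high. Origin: centre of the underside.
- jar: Bystander, to be left alone: white jar with green cap, 70 mm across, 80 mm high. Origin: centre of the underside.
- slide_box: Bystander, to be left alone: cardboard slide box 100 x 180 x 35 mm. Origin: centre of the underside.

How it is judged:
By the outcome, as a careful person would: the job done as asked, in the order asked, and still so for the second after the job is handed in, with the robot touching nothing.
Of orange_a, orange_b, blue_a, blue_b only 3 to 4 are there at a start; the rules pass over those that are not, and their reading is None.
At some moment in a run one of orange_a, orange_b, blue_a, blue_b may be knocked a few centimetres aside while the robot is not near it.
Once in a run the grip may slacken for a moment while it holds something.
It also fails if it takes over 205 s, if anything falls off the work surface, if the arm or the gripper's body presses on something with over 40 N, if the wrist force passes 120 N, or if a joint passes its speed limit or range.

## Robot

A 6-joint arm with a two-finger parallel gripper is mounted at the origin on the work surface. World frame = base frame: x ahead of the robot, y to its left, z up, the work surface at z = 0. Lengths are in mm, angles in rad, forces in N, time in s.
With the tool pointing down it reaches from about 350 to 775 mm from the base axis. Payload 7.3 kg.
Tool frame: the origin (TCP) lies at the very end of the fingers, on their centre line; the grasp point (between the pads) lies 19 mm behind it; z points along the fingers, y is the line along which they close (so a half turn about z gives the same grasp; the last joint's range is limited). The gripper opens to 92 mm and grips with 3 to 60 N. Pads are 19 mm wide; open, the fingers measure 130 mm over their backs; the gripper's body (75 mm by 190 mm) begins 47 mm behind the grasp point.
Start: joints at [1.029, 0.342, 1.524, -0, 1.275, -0.146], TCP at [202.401, 484.44, 186.841] pointing down, gripper open.
Joint ranges: [-2.53, 2.53], [-0.77, 2.02], [0.04, 2.7], [-1, 4.14], [0.28, 2.66], [-3.11, 3.11]. Speed limits (rad/s): [2.57, 2.57, 3.14, 3.14, 3.14, 3.14].

## Interface

Orientations are given as [roll, pitch, yaw] about the fixed x, y, z axes, in that order (R = Rz(yaw) Ry(pitch) Rx(roll)).
In Python, from plant import get_obs, optics, ticket, finder gives the robot as it stands.
- The arm moves only by the tool send_rows, never from a script. Its arguments are lists of equal length, an entry for each row: "offset": the shift along the tool's x, y, z scaled (see below), a list of three; "delta_rot": the turn, a rotation vector about the tool's x, y, z scaled (see below), a list of three. In form: {"offset": [[dx, dy, dz], ...], "delta_rot": [[rx, ry, rz], ...]}. A call has 1 to 8 rows; each row is the pose to reach, as a shift and turn from the pose commanded when the call began, along the tool's axes at that moment, turning the shorter way round; what a row does not reach only later rows make up. The controller multiplies each number of a shift by 120 mm and each number of a turn by 360 degrees. A row lasts 1/8 s, in which the tool goes at most 62.5 mm and 10.7 degrees, less where a joint would pass 70% of its speed; a pose out of reach is approached as far as the arm can. A call with a number of a shift or a turn outside -1 to 1 is refused whole. A call with a gripper value outside its range is refused whole. "grip" is the opening, from 0 (shut) to 1 (fully open), set as the call begins (left out, the last holds). The fingers move at their own pace and stop on an object; the grip force is fixed at half the most. Time passes only in rows, so rows that repeat a pose let the fingers close. It gives the time, the measured TCP pose, the force, the opening and the grip force at its end, in the units of the state.
- get_obs(): the state, without advancing time (a new reading comes with each control period).
- optics.capture(name): name is "scene" or "side" or "wrist"; returns the picture (400x640x3 uint8, red, green, blue); there is no depth.
- optics.get_calibration(name): a dict with "fx", "fy", "cx", "cy" (pixels), "world_from_camera" (4x4, takes a point from camera to world coordinates). Camera axes: x right, y down, z forward; pixel columns grow to the right and rows downward; lengths in mm; the calibration is good to about 2 mm. A picture is of the moment at which its call begins: read the wrist's pose just before it. get_calibration takes no time and is no camera call; for the wrist camera it gives the pose at the moment of the call.
- ticket.close_job(): hands the job in; it is judged then, once.
Trained networks look in the newest picture that a camera, given by its name, has taken for a name from the list of things; names that differ only in an ending like _2 or _b are one class to them, and where a whole thing is asked for, a point or a joint stands for the part that bears it (a point fixed in the world has none). Each returns a list of dicts, best first, with "confidence" (0 to 1); they miss things now and then, are a little off and sometimes report something else, mostly with a low value. They report only what shows in the picture. A call takes as long as a camera call.
- finder.boxes_of(target, camera): "box" ([left, top, right, bottom] in pixels, round what is visible of it).
- finder.silhouettes(target, camera): "region" (400x640 bool, what is visible of it) and "box" ([left, top, right, bottom] in pixels, round what is visible of it).
- finder.pinpoint(target, camera): "uv" ([column, row] in pixels: a listed point, or the origin of a listed thing).
The state is a dict: "time": time; "joint_positions": joint angles; "dq": joint speeds; "tau": joint torques, N m; "tool_pos": TCP position; "tcp_rot": TCP orientation; "contact_force": force on the tool from outside, world axes, zero at the start; "moment": the same for the moment, N m; "grip_width": finger opening in mm; "finger_force": force on a finger pad.
Only numpy, scipy, OpenCV 4.12 (cv2) and the standard library are available. Lean on these libraries where they do the work, as an engineer would, in place of code of your own. Each camera call takes 0.05 s, during which the arm holds its last target. There are 200 camera calls.

## Working session

There is one attempt and no reset: what is moved stays moved. The work goes in short steps, Python scripts to look and compute and a tool call to move; the robot and the scene stay as the last step left them, time stands still between calls to the robot, and variables do not carry over. Pictures are saved under pics/ and viewed, at most 15 in all, crops included, and the job is handed in when it is done.

Besides the shell and the picture viewer there is one more tool, called as name(argument=value, ...) on one line, values as JSON. send_rows: Moves the arm, as the interface text tells. Its arguments: {"type":"object","properties":{"offset":{"type":"array"},"delta_rot":{"type":"array"},"grip":{"type":"number"}},"required":["offset","delta_rot"]}

```bash
mkdir -p pics; ls
cat > h.py <<'E'
import numpy as np, cv2
from plant import get_obs, optics, ticket, finder
from scipy.spatial.transform import Rotation as R
def proj(cal,P):
    T=np.linalg.inv(cal["world_from_camera"]);p=T[:3,:3]@np.array(P,float)+T[:3,3]
    return np.array([cal["fx"]*p[0]/p[2]+cal["cx"],cal["fy"]*p[1]/p[2]+cal["cy"]])
def ray(cal,uv,z):
    T=np.array(cal["world_from_camera"]);d=T[:3,:3]@np.array([(uv[0]-cal["cx"])/cal["fx"],(uv[1]-cal["cy"])/cal["fy"],1])
    o=T[:3,3];return o+d*(z-o[2])/d[2]
def save(im,n): cv2.imwrite("pics/"+n,im[:,:,::-1])
E
python3 - <<'E'
from h import *
np.set_printoptions(precision=1,suppress=True)
o=get_obs();print(o)
for c in("scene","side"):
    im=optics.capture(c);save(im,c+"0.png");cal=optics.get_calibration(c)
    print(c,np.array(cal["world_from_camera"]).round(2).tolist(),cal["fx"])
    for n in("orange_a","blue_a","rail","mark_orange","mark_blue","switch_tip","tube_rack","cell_counter","stain_bottle","gel_bottle","jar","slide_box","dish"):
        for r in finder.pinpoint(n,c)[:3]:
            if r["confidence"]>.3: print(n,round(r["confidence"],2),np.array(r["uv"]),ray(cal,r["uv"],92 if n=="switch_tip" else 0))
E
```

```text
pics
{'time': 0.0, 'joint_positions': array([ 1. ,  0.3,  1.5, -0. ,  1.3, -0.1]), 'dq': array([-0., -0., -0.,  0.,  0.,  0.]), 'tau': array([  0. , -43.1, -24.4,   0.1,   0.1,  -0. ]), 'tool_pos': array([202.2, 484. , 186.1]), 'tcp_rot': array([-3.1, -0. ,  2.7]), 'contact_force': array([-0.6, -0.7,  0.5]), 'moment': array([ 0., -0.,  0.]), 'finger_force': 0.0, 'grip_width': 91.3582931808633}
scene [[0.75, 0.54, -0.39, 1150.89], [0.67, -0.6, 0.45, -662.41], [0.01, -0.59, -0.81, 1309.3], [0.0, 0.0, 0.0, 1.0]] 428.3749792360572
orange_a 0.81 [339.6 157.5] [431.9 277.1   0. ]
orange_a 0.79 [277.5 212.4] [437.5 -86.2   0. ]
blue_a 0.86 [246.3 252. ] [ 476.  -277.1    0. ]
blue_a 0.82 [311.8 186.8] [450.4  88.3   0. ]
rail 0.76 [335.1 224.7] [631.6  15.9  -0. ]
mark_orange 0.82 [358.3 205.6] [640.7 139.5   0. ]
mark_blue 0.88 [314.4 244.4] [631.3 -95.9   0. ]
switch_tip 0.74 [284.4 307.5] [ 747.3 -356.    92. ]
switch_tip 0.48 [381.3 137.1] [534.8 404.7  92. ]
tube_rack 0.79 [168.  284.1] [ 373.9 -532.1    0. ]
cell_counter 0.76 [234.  313.3] [ 611.6 -453.4    0. ]
stain_bottle 0.65 [405
[... 631 characters left out ...]
 0. ]
blue_a 0.67 [342.6 314.9] [ 477.8 -280.4    0. ]
rail 0.73 [335.  218.1] [639.   21.1   0. ]
mark_orange 0.81 [316.3 193.4] [642.6 149.    0. ]
mark_orange 0.55 [354.6 244.6] [634.4 -99.9   0. ]
mark_orange 0.38 [205.4 152. ] [385.7 546.6   0. ]
mark_blue 0.86 [355.  243.3] [638.3 -96.3   0. ]
switch_tip 0.49 [259.3 143.1] [544.5 383.9  92. ]
cell_counter 0.89 [425.1 347. ] [ 609.4 -453.5    0. ]
stain_bottle 0.87 [314.2 157.3] [731.4 321.3   0. ]
stain_bottle 0.67 [249.1 190.9] [447.2 270.5   0. ]
stain_bottle 0.59 [427.4 346.8] [ 614.7 -455.8   -0. ]
jar 0.88 [280.6 140. ] [668.2 477.9   0. ]
slide_box 0.62 [207.  154.4] [386.3 529.8   0. ]
dish 0.47 [294.3 243. ] [477.7  -6.2  -0. ]
```

View pics/scene0.png

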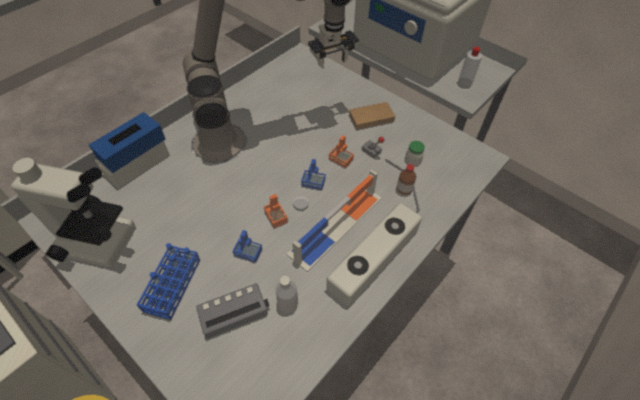

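View pics/side0.png

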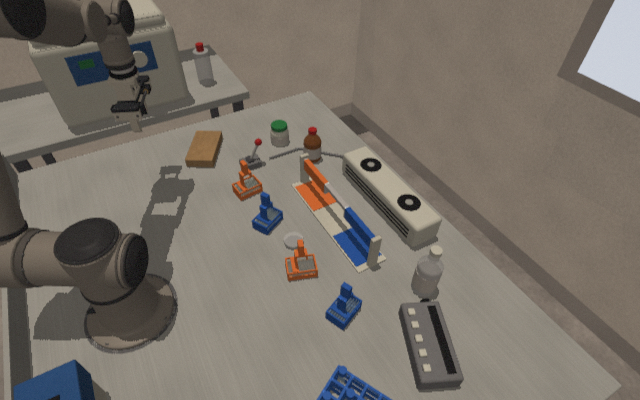

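The scene view shows four carriers: orange at (341,152) and (276,213), blue at (313,178) and (247,248). The orange wing is on the robot's left, the knob is at (381,138), and the side view agrees with the knob at (258,142). I'll triangulate next.

```bash
cat >> h.py <<'E'
def tri(cals,uvs):
    A=np.zeros((3,3));b=np.zeros(3)
    for c,uv in zip(cals,uvs):
        T=np.array(c["world_from_camera"]);d=T[:3,:3]@np.array([(uv[0]-c["cx"])/c["fx"],(uv[1]-c["cy"])/c["fy"],1]);d/=np.linalg.norm(d)
        M=np.eye(3)-np.outer(d,d);A+=M;b+=M@T[:3,3]
    return np.linalg.solve(A,b)
E
python3 - <<'E'
from h import *
np.set_printoptions(precision=1,suppress=True)
blobs={};cals={}
for c in("scene","side"):
    cals[c]=optics.get_calibration(c);hsv=cv2.cvtColor(cv2.imread(f"pics/{c}0.png"),cv2.COLOR_BGR2HSV)
    H,S,V=hsv[...,0].astype(int),hsv[...,1],hsv[...,2]
    m=(((H<5)|(H>172))&(S>140)&(V>60)).astype(np.uint8)
    n,_,st,ce=cv2.connectedComponentsWithStats(m)
    print(c,[(ce[i],st[i,4]) for i in range(1,n) if st[i,4]>8])
    for nme in ("orange_a","blue_a"):
        for r in finder.boxes_of(nme,c)[:4]:
            if r["confidence"]>.3: print(nme,np.array(r["box"]),round(r["confidence"],2))
print(tri([cals["scene"],cals["side"]],[[381.3,138.5],[258.5,142.3]]))
# handle top colours guess: rail silhouettes
for p in ([500,395,92],[637,21,110]): print([proj(cals[c],p) for c in cals])
E
```

```text
scene [(array([475.7,  50.2]), np.int32(43)), (array([380.8, 139. ]), np.int32(12)), (array([409.8, 167. ]), np.int32(29))]
orange_a [262.9 193.5 286.3 230.2] 0.91
orange_a [327.7 137.2 355.8 163.2] 0.69
blue_a [231.7 232.  264.4 262.1] 0.97
blue_a [301.3 160.9 324.2 190.1] 0.85
side [(array([199.2,  46.4]), np.int32(54)), (array([312.2, 130.6]), np.int32(51)), (array([257.7, 141.5]), np.int32(31))]
orange_a [232.3 160.1 261.9 201.8] 0.77
orange_a [282.8 241.8 314.6 281.1] 0.73
blue_a [256.6 194.2 282.1 231.8] 0.72
blue_a [324.2 285.3 361.2 329.8] 0.7
[542.9 391.8  94.5]
[array([372.8, 134.2]), array([246.3, 145.1])]
[array([338.4, 207.2]), array([336.2, 193.8])]
```

```bash
cat >> h.py <<'E'
def plan(*wps,start=None):
    """wps: (x,y,z,yaw) tool pointing down. prints call numbers (offset/120, rot/2pi)"""
    o=get_obs()
    if start is None: p=np.array(o["tool_pos"]);r=R.from_euler("xyz",o["tcp_rot"])
    else: p=np.array(start[:3],float);r=R.from_euler("xyz",[np.pi,0,start[3]])
    for w in wps:
        q=R.from_euler("xyz",[np.pi,0,w[3]]);d=r.inv().apply(np.array(w[:3])-p)/120
        v=(r.inv()*q).as_rotvec()/(2*np.pi)
        print(w,"off",d.round(3).tolist(),"rot",v.round(4).tolist(),"rows>=%d"%np.ceil(max(np.linalg.norm(d)*120/62.5,np.linalg.norm(v)*360/10.7)))
        p=np.array(w[:3],float);r=q
E
python3 - <<'E'
from h import *
o=get_obs();print(o["tool_pos"],o["tcp_rot"])
plan((300,462,187,2.7),(390,435,187,2.2),(480,410,187,1.7),(543,392,187,1.571))
E
```

```text
[202.39155359 484.44314491 186.82691599] [3.14150226e+00 9.26206118e-07 2.74581117e+00]
(300, 462, 187, 2.7) off [-0.823, 0.141, -0.001] rot [0.0, -0.0, 0.0073] rows>=2
(390, 435, 187, 2.2) off [-0.774, 0.117, 0.0] rot [0.0, -0.0, 0.0796] rows>=3
(480, 410, 187, 1.7) off [-0.61, 0.484, 0.0] rot [0.0, -0.0, 0.0796] rows>=3
(543, 392, 187, 1.571) off [-0.216, 0.501, 0.0] rot [0.0, -0.0, 0.0205] rows>=2
```

send_rows(offset=[[-0.41,0.07,0],[-0.823,0.141,0],[-0.823,0.141,0]], delta_rot=[[0,0,0.0073],[0,0,0.0073],[0,0,0.0073]])

```text
time: 1.98
tool_pos: [302.9, 461.0, 186.5]
tcp_rot: [3.142, 0.001, 2.696]
contact_force: [-0.9, -0.3, -0.0]
grip_width: 91.7
finger_force: 0.0
```

send_rows(offset=[[-0.39,0.06,0],[-0.774,0.117,0],[-0.774,0.117,0],[-0.774,0.117,0]], delta_rot=[[0,0,0.027],[0,0,0.054],[0,0,0.0796],[0,0,0.0796]])

```text
time: 2.48
tool_pos: [389.5, 435.0, 186.6]
tcp_rot: [-3.141, -0.0, 2.201]
contact_force: [-0.5, 0.2, -0.3]
grip_width: 92.0
finger_force: 0.0
```

send_rows(offset=[[-0.3,0.24,0],[-0.61,0.484,0],[-0.61,0.484,0],[-0.61,0.484,0]], delta_rot=[[0,0,0.027],[0,0,0.054],[0,0,0.0796],[0,0,0.0796]])

```text
time: 2.98
tool_pos: [479.3, 410.4, 186.7]
tcp_rot: [-3.141, -0.0, 1.705]
contact_force: [-0.1, 0.4, -0.1]
grip_width: 91.8
finger_force: 0.0
```

send_rows(offset=[[-0.216,0.501,0],[-0.216,0.501,0],[-0.216,0.501,0]], delta_rot=[[0,0,0.0205],[0,0,0.0205],[0,0,0.0205]])

```text
time: 3.35
tool_pos: [542.0, 392.5, 186.7]
tcp_rot: [-3.141, -0.0, 1.575]
contact_force: [-0.2, 0.4, 0.2]
grip_width: 92.0
finger_force: 0.0
```

Run:
```python
from h import *
cal=optics.get_calibration("wrist");im=optics.capture("wrist");save(im,"w1.png")
print(np.array(cal["world_from_camera"]).round(2).tolist(),cal["fx"])
for r in finder.pinpoint("switch_tip","wrist")[:2]: print(r,ray(cal,r["uv"],92))
for r in finder.pinpoint("switch","wrist")[:2]: print(r,ray(cal,r["uv"],22))
```

```text
[[1.0, 0.0, 0.0, 542.72], [0.0, -0.96, -0.27, 464.8], [0.0, 0.27, -0.96, 384.72], [0.0, 0.0, 0.0, 1.0]] 326.28956873080693
{'uv': [317.4, 192.2], 'confidence': 0.77} [542.85717596 391.27386188  92.        ]
{'uv': [461.0, 229.4], 'confidence': 0.51} [680.12868841 355.21152377  92.        ]Traceback (most recent call last):
  File "<stdin>", line 5, in <module>
ValueError: it knows: blue, cell_counter, dish, gel_bottle, jar, mark_blue, mark_orange, orange, rail, slide_box, stain_bottle, switch_tip, tube_rack
```

View pics/w1.png

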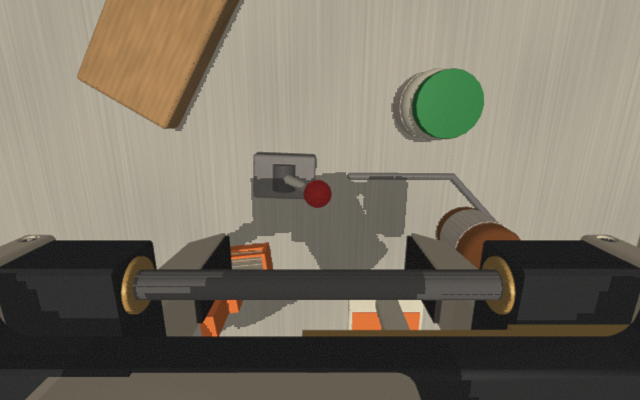

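send_rows(offset=[[0,0,0.4],[-0.01,0,0.7],[-0.01,0,0.93],[-0.01,0,0.93]], delta_rot=[[0,0,0],[0,0,0],[0,0,0],[0,0,0]], grip=0.5)

```text
time: 3.95
tool_pos: [540.5, 390.8, 73.4]
tcp_rot: [-3.137, 0.002, 1.574]
contact_force: [-0.4, -0.2, 0.2]
grip_width: 56.1
finger_force: 0.0
```

send_rows(offset=[[0,-0.15,0],[0,-0.3,0],[0,-0.42,0],[0,-0.53,0],[0,-0.63,0],[0,-0.7,0],[0,-0.74,0],[0,-0.75,0]], delta_rot=[[0,0,0],[0,0,0],[0,0,0],[0,0,0],[0,0,0],[0,0,0],[0,0,0],[0,0,0]])

```text
time: 4.95
tool_pos: [453.0, 390.8, 75.2]
tcp_rot: [3.141, -0.0, 1.571]
contact_force: [-0.8, -0.5, -0.7]
grip_width: 45.9
finger_force: 0.0
```

send_rows(offset=[[0,-0.025,0],[0,-0.04,0],[0,-0.04,0]], delta_rot=[[0,0,0],[0,0,0],[0,0,0]])

```text
time: 5.32
tool_pos: [448.2, 390.7, 75.2]
tcp_rot: [3.142, -0.0, 1.571]
contact_force: [-0.5, 1.0, -0.8]
grip_width: 46.1
finger_force: 0.0
```

Run:
```python
from h import *
print(get_obs()["tool_pos"])
cals=[];uv=[]
for c in("scene","side","wrist"):
    im=optics.capture(c);cal=optics.get_calibration(c);r=finder.pinpoint("switch_tip",c)[:3]
    for x in r: print(c,x,ray(cal,x["uv"],92))
    if c=="wrist":save(im,"w2.png")
```

```text
[448.19508937 390.74663042  75.21349008]
scene {'uv': [382.3, 138.5], 'confidence': 0.51} [542.38299114 401.20156019  92.        ]
side {'uv': [260.7, 141.9], 'confidence': 0.38} [551.59292171 387.86847995  92.        ]
wrist {'uv': [474.4, 235.4], 'confidence': 0.61} [542.55871331 390.95875089  92.        ]
```

View pics/w2.png

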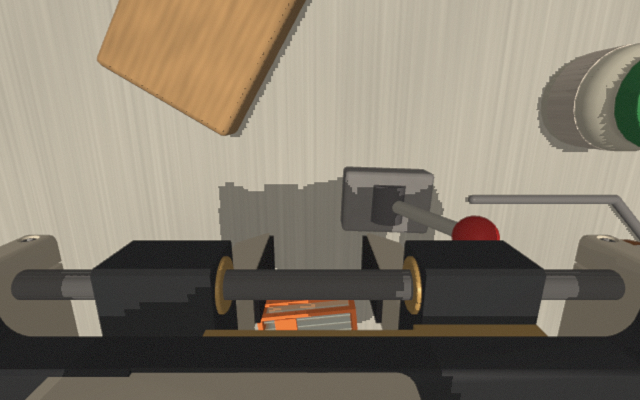

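Run:
```python
from h import *
cal=optics.get_calibration("wrist");o=get_obs();print(o["tool_pos"],o["tcp_rot"])
p=o["tool_pos"]
for d in([0,0,0],[23,0,0],[-23,0,0],[23,10,0],[23,-10,0],[23,0,19]): print(d,proj(cal,p+d))
print(proj(cal,[543,391,92]))
for uv in([387,197],[343,168],[432,174],[440,237],[343,230]): print(ray(cal,uv,25))
for uv in([475,232],[475,218]):print(ray(cal,uv,92),ray(cal,uv,105))
im=cv2.imread("pics/w2.png");cv2.imwrite("pics/w2c.png",cv2.resize(im[150:350,220:520],None,fx=2.6,fy=2.6))
c=optics.get_calibration("side");im=optics.capture("side");save(cv2.resize(im[90:230,180:340],None,fx=4,fy=4,interpolation=cv2.INTER_CUBIC),"s2.png")
print(proj(c,p),proj(c,p+[23,0,20]))
```

```text
[448.28505573 390.74461404  75.22261341] [ 3.14156806e+00 -9.46772047e-05  1.57067541e+00]
[0, 0, 0] [316.02726355 226.19670955]
[23, 0, 0] [351.72865456 226.16034394]
[-23, 0, 0] [280.31762342 226.23308357]
[23, 10, 0] [352.15973099 211.34540608]
[23, -10, 0] [351.3084583  240.60135933]
[23, 0, 19] [355.01658585 237.27189687]
[475.18244275 235.33604186]
[504.01722921 396.75212948  25.        ]
[468.89017689 419.851503    25.        ]
[537.75741879 415.111611    25.        ]
[549.16511651 362.94352434  25.        ]
[469.91671948 369.11044971  25.        ]
[542.61839346 393.11690466  92.        ] [535.91436201 398.13334034 105.        ]
[541.48983894 401.86646295  92.        ] [534.86674817 406.25537454 105.        ]
[233.43273353 154.06531144] [238.91486059 147.48176506]
```

View pics/s2.png

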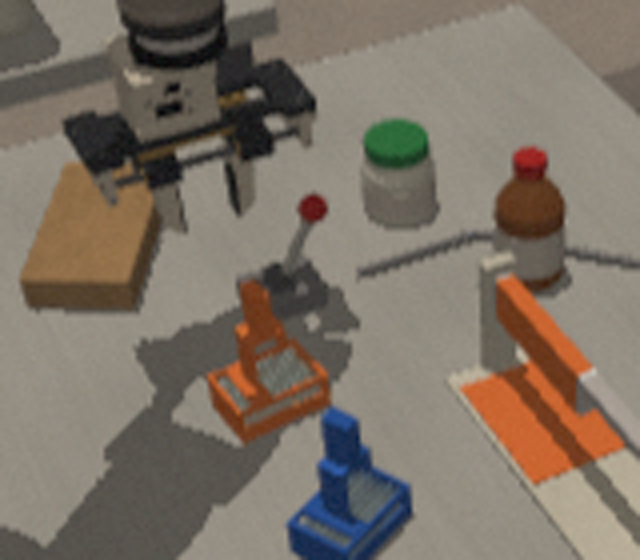

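Run:
```python
from h import *
p=get_obs()["tool_pos"];out=[]
for c in("scene","side"):
    cal=optics.get_calibration(c);im=optics.capture(c).copy()
    u=proj(cal,p);x0,y0=int(u[0])-40,int(u[1])-50
    cr=cv2.resize(im[y0:y0+100,x0:x0+80],None,fx=5,fy=5,interpolation=cv2.INTER_CUBIC)
    for d,col in (([0,0,0],(0,255,0)),([23,0,0],(255,255,0)),([-23,0,0],(255,255,0)),([0,0,66],(0,255,255)),([94.5,0,17],(255,0,255))):
        q=(proj(cal,p+d)-[x0,y0]+.5)*5;cv2.circle(cr,(int(q[0]),int(q[1])),4,col,1)
    out.append(cr)
save(np.hstack(out),"c3.png")
```

```text
(no output)
```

View pics/c3.png

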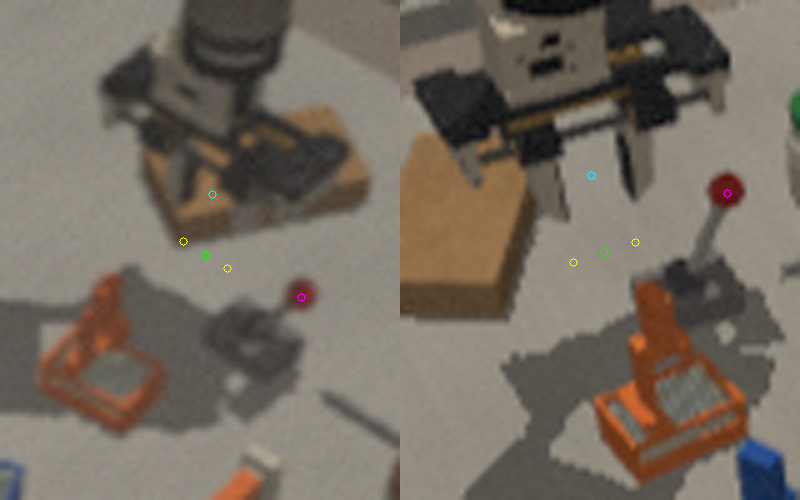

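The overlay shows the real fingertips at about crop (600,205) in the side view, while the projected TCP is at (604,252). So the tips sit about 40 mm above the reported TCP, and they passed over the knob. I'll probe the bench gently to measure that offset.

send_rows(offset=[[0,-0.2,0],[0,-0.25,0.2],[0,-0.25,0.45],[0,-0.25,0.6],[0,-0.25,0.65],[0,-0.25,0.65]], delta_rot=[[0,0,0],[0,0,0],[0,0,0],[0,0,0],[0,0,0],[0,0,0]])

```text
time: 6.52
tool_pos: [418.3, 390.8, -2.6]
tcp_rot: [3.142, -0.0, 1.571]
contact_force: [0.2, 0.2, 0.1]
grip_width: 45.8
finger_force: 0.0
```

Run:
```python
from h import *
p=get_obs()["tool_pos"];out=[];print(p)
for c in("scene","side"):
    cal=optics.get_calibration(c);im=optics.capture(c).copy()
    u=proj(cal,p);x0,y0=int(u[0])-40,int(u[1])-50
    cr=cv2.resize(im[y0:y0+100,x0:x0+80],None,fx=5,fy=5,interpolation=cv2.INTER_CUBIC)
    for z in(0,20,30,40,50):
      for s in(-23,23):
        q=(proj(cal,p+[s,0,z])-[x0,y0]+.5)*5;cv2.circle(cr,(int(q[0]),int(q[1])),3,(0,255,0) if z in(0,40) else (255,255,0),1)
    out.append(cr)
save(np.hstack(out),"c4.png")
```

```text
[418.33278401 390.84381965  -2.64508611]
```

View pics/c4.png

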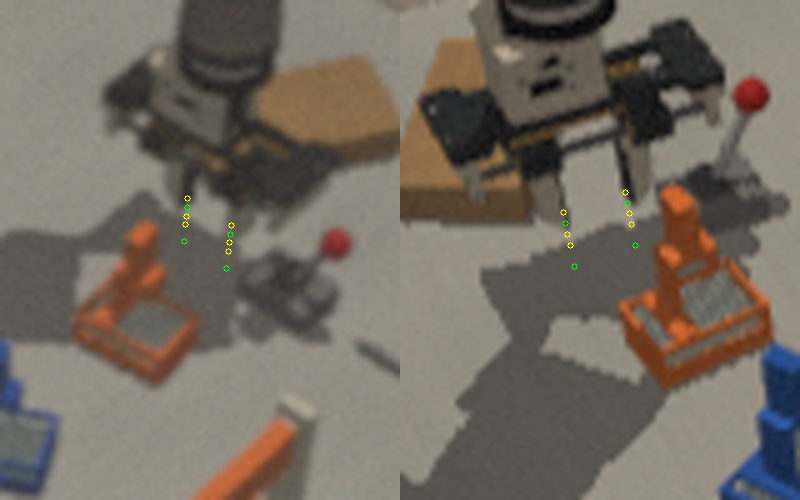

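No contact with the reported z at -2.6 mm, and the tips show about 40–45 mm higher, so I'll keep probing downward slowly.

send_rows(offset=[[0,0,0.1],[0,0,0.2],[0,0,0.25],[0,0,0.25]], delta_rot=[[0,0,0],[0,0,0],[0,0,0],[0,0,0]])

```text
time: 7.12
tool_pos: [417.8, 390.5, -33.6]
tcp_rot: [-3.14, 0.001, 1.571]
contact_force: [0.2, 0.3, 0.3]
grip_width: 45.9
finger_force: 0.0
```

send_rows(offset=[[0,0,0.02],[0,0,0.03],[0,0,0.03]], delta_rot=[[0,0,0],[0,0,0],[0,0,0]])

```text
time: 7.5
tool_pos: [418.3, 390.8, -36.3]
tcp_rot: [3.141, -0.0, 1.571]
contact_force: [-0.1, -0.4, -0.5]
grip_width: 45.8
finger_force: 0.0
```

send_rows(offset=[[0,0,0.02],[0,0,0.03],[0,0,0.03]], delta_rot=[[0,0,0],[0,0,0],[0,0,0]])

```text
time: 7.88
tool_pos: [418.2, 390.8, -39.6]
tcp_rot: [3.141, -0.0, 1.571]
contact_force: [-1.3, -0.5, 5.0]
grip_width: 45.8
finger_force: 2.1
```

send_rows(offset=[[0,0,0.01],[0,0,0.02],[0,0,0.02]], delta_rot=[[0,0,0],[0,0,0],[0,0,0]])

```text
time: 8.25
tool_pos: [418.3, 390.9, -39.8]
tcp_rot: [3.141, -0.001, 1.571]
contact_force: [-5.8, -6.3, 23.1]
grip_width: 46.1
finger_force: 11.7
```

The bench contact comes at a reported z of about -39.4, so the real fingertip is at reported z + 39.5. Redoing the switch pull with that correction.

send_rows(offset=[[0,0,-0.3],[0,0,-0.7],[0,0,-1.0],[0,0,-1.0]], delta_rot=[[0,0,0],[0,0,0],[0,0,0],[0,0,0]])

```text
time: 8.75
tool_pos: [419.9, 392.1, 80.7]
tcp_rot: [3.136, -0.004, 1.571]
contact_force: [-0.8, 0.2, -0.3]
grip_width: 46.3
finger_force: 0.0
```

send_rows(offset=[[0,0.2,-0.1],[0,0.6,-0.1],[0,1.0,-0.1],[0,1.0,-0.1]], delta_rot=[[0,0,0],[0,0,0],[0,0,0],[0,0,0]])

```text
time: 9.25
tool_pos: [540.5, 389.5, 87.2]
tcp_rot: [-3.141, 0.001, 1.568]
contact_force: [-0.7, -0.7, -0.3]
grip_width: 45.7
finger_force: 0.0
```

send_rows(offset=[[0,0.04,0],[0,0.04,0.2],[0,0.04,0.43],[0,0.04,0.43]], delta_rot=[[0,0,0],[0,0,0],[0,0,0],[0,0,0]])

```text
time: 9.75
tool_pos: [540.3, 390.1, 35.6]
tcp_rot: [-3.136, 0.003, 1.572]
contact_force: [-0.0, -0.4, 0.6]
grip_width: 46.0
finger_force: 0.0
```

send_rows(offset=[[0,-0.15,0],[0,-0.3,0],[0,-0.42,0],[0,-0.53,0],[0,-0.63,0],[0,-0.7,0],[0,-0.74,0],[0,-0.75,0]], delta_rot=[[0,0,0],[0,0,0],[0,0,0],[0,0,0],[0,0,0],[0,0,0],[0,0,0],[0,0,0]])

```text
time: 10.75
tool_pos: [455.0, 390.8, 38.2]
tcp_rot: [3.138, -0.001, 1.571]
contact_force: [8.8, -0.5, -4.7]
grip_width: 45.8
finger_force: 4.4
```

Run:
```python
from h import *
o=get_obs();print(o["tool_pos"],o["contact_force"])
for c in("scene","side","wrist"):
    im=optics.capture(c);cal=optics.get_calibration(c)
    for x in finder.pinpoint("switch_tip",c)[:2]: print(c,x,ray(cal,x["uv"],92))
```

```text
[455.01029274 390.83176455  38.17120304] [ 8.82434259 -0.467281   -4.73086973]
scene {'uv': [365.4, 130.4], 'confidence': 0.41} [464.96920284 391.71046185  92.        ]
side {'uv': [299.0, 268.0], 'confidence': 0.59} [ 418.58650749 -151.89973451   92.        ]
side {'uv': [235.7, 151.1], 'confidence': 0.45} [455.30361794 381.35610258  92.        ]
wrist {'uv': [339.0, 260.8], 'confidence': 0.67} [466.20041504 392.654689    92.        ]
```

send_rows(offset=[[0,0.02,-0.3],[0,0.05,-0.6],[0,0.05,-0.9]], delta_rot=[[0,0,0],[0,0,0],[0,0,0]])

```text
time: 11.42
tool_pos: [459.0, 390.5, 146.8]
tcp_rot: [-3.141, 0.0, 1.57]
contact_force: [-0.8, -0.6, -0.3]
grip_width: 46.0
finger_force: 0.0
```

send_rows(offset=[[-0.4,0,-0.4],[-0.8,0,-0.4],[-0.8,0,-0.4]], delta_rot=[[0,0,0],[0,0,0],[0,0,0]], grip=0.6)

```text
time: 11.8
tool_pos: [459.3, 292.1, 195.1]
tcp_rot: [3.141, 0.0, 1.567]
contact_force: [0.9, 0.1, -0.5]
grip_width: 54.8
finger_force: 0.0
```

send_rows(offset=[[-0.4,0,0],[-0.8,0,0],[-0.8,0,0],[-0.8,0,0]], delta_rot=[[0,0,0],[0,0,0],[0,0,0],[0,0,0]])

```text
time: 12.3
tool_pos: [459.1, 199.5, 193.9]
tcp_rot: [-3.141, -0.001, 1.571]
contact_force: [0.6, 0.1, 0.7]
grip_width: 55.2
finger_force: 0.0
```

```bash
cat >> h.py <<'E'
from scipy.optimize import minimize
B=lambda x0,x1,y0,y1,z0,z1:np.array([[x,y,z] for x in(x0,x1) for y in(y0,y1) for z in(z0,z1)],float)
CAR=[B(-42,42,-28,28,0,36),B(-17,-13,-12,12,36,87),B(-17,17,-12,12,81,87),B(13,17,-12,12,66,87),B(-7,7,-12,12,87,127)]
def render(cal,parts,x,y,yaw,z=0):
    m=np.zeros((400,640),np.uint8);M=R.from_euler("z",yaw).as_matrix()
    for p in parts:
        q=np.array([proj(cal,M@v+[x,y,z]) for v in p]);cv2.fillConvexPoly(m,cv2.convexHull(np.round(q*16).astype(np.int32)),1,shift=4)
    return m>0
def fit(name,cams,guess,z=0,parts=CAR,shots=True):
    """fit x,y,yaw of a carrier to the network masks; returns pose and IoUs"""
    D=[]
    for c in cams:
        cal=optics.get_calibration(c)
        if shots: optics.capture(c)
        best=None;g=render(cal,parts,*guess,z)
        for r in finder.silhouettes(name,c):
            reg=np.array(r["region"])
            s=(reg&g).sum()/max(1,(reg|g).sum())
            if best is None or s>best[0]: best=(s,reg,cal)
        if best and best[0]>.1:
            ys,xs=np.where(best[1]|g);b=(slice(max(0,ys.min()-25),ys.max()+25),slice(max(0,xs.min()-25),xs.max()+25));D.append((c,cv2.GaussianBlur(best[1].astype(np.float32),(0,0),1.2),best[2],best[1],b))
    def cost(p):
        e=0
        for c,bl,cal,reg,b in D:
            r=cv2.GaussianBlur(render(cal,parts,*p,z).astype(np.float32),(0,0),1.2)
            e+=((r[b]-bl[b])**2).sum()/max(reg.sum(),1)
        return e
    best=None
    for yw in (guess[2]-.35,guess[2],guess[2]+.35):
        s=np.array([[guess[0],guess[1],yw]]*4);s[1,0]+=10;s[2,1]+=10;s[3,2]+=.15
        r=minimize(cost,s[0],method="Nelder-Mead",options=dict(initial_simplex=s,xatol=.05,fatol=1e-4,maxiter=200))
        if best is None or r.fun<best.fun: best=r
    I=[(c,round(float((render(cal,parts,*best.x,z)&reg).sum()/(render(cal,parts,*best.x,z)|reg).sum()),2)) for c,_,cal,reg,_ in D]
    return best.x.round(3),round(best.fun,3),I
RAILP=[B(-50,50,-209,209,0,6)]
E
time python3 - <<'E'
from h import *
print(get_obs()["tool_pos"])
im=optics.capture("wrist");save(im,"w5.png")
print(fit("orange_a",["wrist","scene","side"],(438,273,0)))
print(fit("orange_a",["wrist"],(438,273,0)))
print(fit("orange_a",["scene","side"],(438,273,0)))
E
```

```text
[459.07977601 199.45095608 193.8826036 ]
(array([4.41295e+02, 2.70404e+02, 9.20000e-02]), np.float64(0.05), [('wrist', 0.94), ('scene', 0.92), ('side', 0.92)])
(array([4.42063e+02, 2.70780e+02, 1.12000e-01]), np.float64(0.015), [('wrist', 0.95)])
(array([4.41977e+02, 2.70058e+02, 1.32000e-01]), np.float64(0.054), [('scene', 0.9), ('side', 0.88)])
real	0m18.793s
user	0m6.299s
sys	0m0.633s
```

View pics/w5.png

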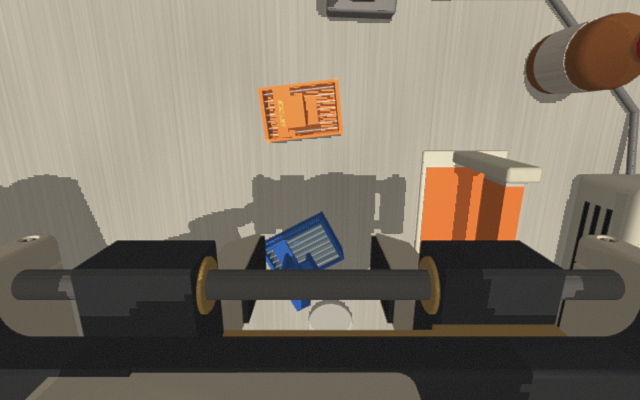

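```bash
cat >> h.py <<'E'
RAIL=[B(-50,50,-209,209,0,6),B(-8,8,-195,-55,70,110),B(-8,8,55,195,70,110),B(-8,8,-55,55,98,110),B(-8,8,195,209,0,122),B(-8,8,-209,-195,0,122)]
E
python3 - <<'E'
from h import *
for cs in(["scene","side"],["scene"],["side"]): print(fit("rail",cs,(637,20,-.02),parts=RAIL))
for cs in(["scene","side"],):
  for n,g in(("orange_a",(450,-86,0)),("blue_a",(448,90,.2)),("blue_a",(477,-279,-.2))): print(n,fit(n,cs,g))
plan((441.8,270.5,194,1.571+.112),(441.8,270.5,94,1.571+.112),(441.8,270.5,54,1.571+.112))
E
```

```text
(array([ 6.32922e+02,  1.78080e+01, -8.00000e-03]), np.float64(2.27), [('scene', 0.41), ('side', 0.44)])
(array([6.3562e+02, 1.8758e+01, 1.7000e-02]), np.float64(1.161), [('scene', 0.41)])
(array([6.31516e+02, 1.62340e+01, 1.30000e-02]), np.float64(1.045), [('side', 0.44)])
orange_a (array([ 4.47485e+02, -1.04458e+02, -3.64000e-01]), np.float64(0.017), [('side', 0.92)])
blue_a (array([440.487, 105.935,   0.508]), np.float64(0.127), [('scene', 0.79), ('side', 0.87)])
blue_a (array([ 4.80779e+02, -2.75728e+02,  4.11000e-01]), np.float64(0.028), [('scene', 0.93), ('side', 0.92)])
(441.8, 270.5, 194, 1.683) off [0.598, -0.144, 0.0] rot [0.0, -0.0, -0.0179] rows>=2
(441.8, 270.5, 94, 1.683) off [0.0, -0.0, 0.833] rot [0.0, 0.0, 0.0] rows>=2
(441.8, 270.5, 54, 1.683) off [0.0, -0.0, 0.333] rot [0.0, 0.0, 0.0] rows>=1
```

send_rows(offset=[[0.3,-0.07,0],[0.598,-0.144,0],[0.598,-0.144,0]], delta_rot=[[0,0,-0.01],[0,0,-0.0179],[0,0,-0.0179]])

```text
time: 14.32
tool_pos: [441.0, 272.3, 193.9]
tcp_rot: [-3.142, -0.0, 1.686]
contact_force: [0.3, -0.3, -0.5]
grip_width: 55.2
finger_force: 0.0
```

send_rows(offset=[[0,0,0.4],[0,0,0.75],[0,0,0.833],[0,0,0.833]], delta_rot=[[0,0,0],[0,0,0],[0,0,0],[0,0,0]])

```text
time: 14.82
tool_pos: [442.2, 270.2, 94.5]
tcp_rot: [3.142, 0.0, 1.683]
contact_force: [0.2, 0.8, 0.1]
grip_width: 55.2
finger_force: 0.0
```

send_rows(offset=[[0,0,0.1],[0,0,0.2],[0,0,0.3],[0,0,0.342],[0,0,0.342]], delta_rot=[[0,0,0],[0,0,0],[0,0,0],[0,0,0],[0,0,0]])

```text
time: 15.45
tool_pos: [441.5, 270.5, 52.6]
tcp_rot: [-3.141, 0.0, 1.683]
contact_force: [-0.7, 0.5, -0.1]
grip_width: 55.4
finger_force: 0.0
```

send_rows(offset=[[0,0,0],[0,0,0],[0,0,0],[0,0,0],[0,0,0],[0,0,0]], delta_rot=[[0,0,0],[0,0,0],[0,0,0],[0,0,0],[0,0,0],[0,0,0]], grip=0)

```text
time: 16.2
tool_pos: [441.6, 270.5, 53.0]
tcp_rot: [-3.141, 0.0, 1.683]
contact_force: [-0.5, -0.6, 0.7]
grip_width: 14.0
finger_force: 30.0
```

Run:
```python
from h import *
plan((441.6,270.5,106,1.683),(530,270,106,1.571),(530,160,106,1.571),(530,50,106,1.571),start=(441.6,270.5,53,1.683))
```

```text
(441.6, 270.5, 106, 1.683) off [0.0, 0.0, -0.442] rot [0.0, 0.0, 0.0] rows>=1
(530, 270, 106, 1.571) off [-0.087, 0.732, 0.0] rot [0.0, -0.0, 0.0178] rows>=2
(530, 160, 106, 1.571) off [-0.917, -0.0, -0.0] rot [0.0, 0.0, 0.0] rows>=2
(530, 50, 106, 1.571) off [-0.917, -0.0, -0.0] rot [0.0, 0.0, 0.0] rows>=2
```

send_rows(offset=[[0,0,-0.1],[0,0,-0.25],[0,0,-0.4],[0,0,-0.442]], delta_rot=[[0,0,0],[0,0,0],[0,0,0],[0,0,0]])

```text
time: 16.7
tool_pos: [442.5, 270.9, 107.7]
tcp_rot: [3.139, -0.001, 1.683]
contact_force: [0.1, -1.4, -1.4]
grip_width: 13.7
finger_force: 30.0
```

send_rows(offset=[[-0.02,0.15,0],[-0.04,0.35,0],[-0.06,0.55,0],[-0.08,0.7,0],[-0.087,0.732,0]], delta_rot=[[0,0,0.005],[0,0,0.01],[0,0,0.015],[0,0,0.0178],[0,0,0.0178]])

```text
time: 17.32
tool_pos: [530.7, 269.7, 105.5]
tcp_rot: [-3.141, 0.0, 1.571]
contact_force: [0.2, -0.1, -2.0]
grip_width: 14.0
finger_force: 30.0
```

send_rows(offset=[[-0.15,0,0],[-0.35,0,0],[-0.55,0,0],[-0.75,0,0],[-0.917,0,0]], delta_rot=[[0,0,0],[0,0,0],[0,0,0],[0,0,0],[0,0,0]])

```text
time: 17.95
tool_pos: [529.3, 158.3, 106.2]
tcp_rot: [-3.141, 0.0, 1.571]
contact_force: [0.1, 0.2, -1.9]
grip_width: 13.9
finger_force: 30.0
```

send_rows(offset=[[-0.2,0,0],[-0.4,0,0],[-0.6,0,0],[-0.75,0,0],[-0.87,0,0],[-0.917,0,0],[-0.917,0,0]], delta_rot=[[0,0,0],[0,0,0],[0,0,0],[0,0,0],[0,0,0],[0,0,0],[0,0,0]])

```text
time: 18.82
tool_pos: [530.3, 49.9, 106.0]
tcp_rot: [3.142, -0.0, 1.571]
contact_force: [0.2, 0.8, -2.2]
grip_width: 13.8
finger_force: 30.0
```

Run:
```python
from h import *
o=get_obs();print(o["tool_pos"],o["tcp_rot"],o["grip_width"])
im=optics.capture("wrist");save(im,"w6.png")
cal=optics.get_calibration("wrist");np.save("w6cal.npy",cal,allow_pickle=True)
for n in("mark_orange","rail","orange_a"):
  for r in finder.silhouettes(n,"wrist"): print(n,r["confidence"],r["box"],r["region"].sum())
for r in finder.pinpoint("mark_orange","wrist"): print(r,ray(cal,r["uv"],0))
```

```text
[530.32575229  49.86749632 106.04909532] [ 3.14157550e+00 -2.58232973e-04  1.57105617e+00] 13.802346295936902
mark_orange 0.93 [381.9, 0.0, 530.6, 190.0] 22660
rail 0.75 [375.7, 2.4, 498.7, 331.2] 10692
orange_a 0.65 [255.7, 171.5, 382.8, 309.0] 9613
{'uv': [433.9, 86.4], 'confidence': 0.96} [633.97190386 142.34055352   0.        ]
```

View pics/w6.png

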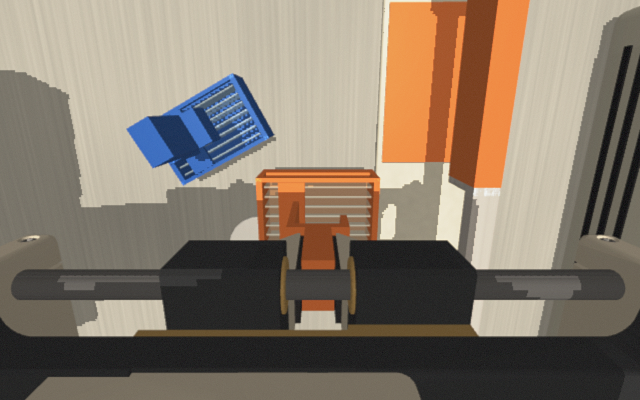

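The wrist picture shows the held tray at (318,200), the orange sleeve's top face spanning columns ~470–527 above row 188, and the plate's left edge at column ~380. I'll get the rail's pose from those edges.

```bash
cat > railfit.py <<'E'
from h import *
np.set_printoptions(precision=2,suppress=True)
im=cv2.imread("pics/w6.png");cal=np.load("w6cal.npy",allow_pickle=True).item()
hsv=cv2.cvtColor(im,cv2.COLOR_BGR2HSV).astype(int);H,S,V=hsv[...,0],hsv[...,1],hsv[...,2]
for r in (20,100,150,180): print(r,[(c,V[r,c],S[r,c]) for c in range(455,535,5)])
L=[];Rr=[];P=[]
for r in range(8,180,4):
    br=np.where((S[r]>120)&(V[r]>200)&(np.arange(640)>455))[0]
    if len(br)>15: L.append(ray(cal,(br.min()-.5,r),110));Rr.append(ray(cal,(br.max()+.5,r),110))
    row=S[r,384:440]; c=np.where(row>120)[0]
    if len(c): P.append(ray(cal,(384+c.min()-.5,r),6))
for n,a in(("topL",L),("topR",Rr),("stripL",P)):
    a=np.array(a);k=np.polyfit(a[:,1],a[:,0],1);print(n,len(a),"x at y=20:",np.polyval(k,20),"slope",k[0],"resid",np.std(a[:,0]-np.polyval(k,a[:,1])),"y",a[:,1].min(),a[:,1].max())
# sleeve near end (y = 60?) rows
col=S[:,485]>120; rr=np.where(col&(V[:,485]>200))[0];print("sleeve end",rr.max(),ray(cal,(485,rr.max()+.5),110))
col=np.where(S[60:230,400]>120)[0]+60;print("strip end",col.max(),ray(cal,(400,col.max()+.5),6))
E
python3 railfit.py
```

```text
20 [(455, np.int64(165), np.int64(185)), (460, np.int64(240), np.int64(176)), (465, np.int64(162), np.int64(186)), (470, np.int64(122), np.int64(188)), (475, np.int64(124), np.int64(183)), (480, np.int64(123), np.int64(182)), (485, np.int64(122), np.int64(186)), (490, np.int64(122), np.int64(188)), (495, np.int64(188), np.int64(183)), (500, np.int64(239), np.int64(180)), (505, np.int64(240), np.int64(182)), (510, np.int64(240), np.int64(180)), (515, np.int64(240), np.int64(181)), (520, np.int64(239), np.int64(184)), (525, np.int64(240), np.int64(183)), (530, np.int64(198), np.int64(35))]
100 [(455, np.int64(243), np.int64(180)), (460, np.int64(122), np.int64(188)), (465, np.int64(125), np.int64(177)), (470, np.int64(124), np.int64(181)), (475, np.int64(121), np.int64(196)), (480, np.int64(125), np.int64(184)), (485, np.int64(220), np.int64(188)), (490, np.int64(240), np.int64(182)), (495, np.int64(240), np.int64(182)), (500, np.int64(240), np.int64(182)), (505, np.int64(240), np.int64(181)), (510, np.int64(239), np.int64(182)), (515, np.int64(209), np.int64(45)), (520, np.int64(201),
[... 1029 characters left out ...]
64(240), np.int64(186)), (505, np.int64(201), np.int64(34)), (510, np.int64(209), np.int64(35)), (515, np.int64(201), np.int64(34)), (520, np.int64(204), np.int64(34)), (525, np.int64(209), np.int64(35)), (530, np.int64(208), np.int64(36))]
topL 43 x at y=20: 646.4359012768956 slope -0.26353203029005406 resid 6.424725129481234 y 83.8917206992947 174.5114144370662
topR 43 x at y=20: 643.2991477691756 slope -0.0025025905333647667 resid 0.16478658493918868 y 83.89044519033614 174.5192745520476
stripL 39 x at y=20: 591.419626718276 slope -0.009246550948567998 resid 0.4018926030384861 y 78.12265725224627 202.34026520174916
sleeve end 187 [633.6   76.75 110.  ]
strip end 161 [607.06  76.74   6.  ]
```

send_rows(offset=[[-0.1,0,0],[-0.2,0,0],[-0.25,0,0],[-0.25,0,0]], delta_rot=[[0,0,0],[0,0,0],[0,0,0],[0,0,0]])

```text
time: 19.58
tool_pos: [530.4, 19.2, 106.1]
tcp_rot: [3.142, -0.0, 1.57]
contact_force: [0.8, 0.2, -2.1]
grip_width: 13.7
finger_force: 30.0
```

Run:
```python
from h import *
cal=np.load("w6cal.npy",allow_pickle=True).item()
for uv in((478,150),(483.5,100),(495,20),(474,180)): print(ray(cal,uv,110))
o=get_obs();print(o["tool_pos"])
print(fit("orange_a",["scene","side"],(530,20,0),z=53))
# underside height check: triangulate held carrier height by fitting with other z
for z in(45,53,61): print(z,fit("orange_a",["scene","side"],(530,20,0),z=z,shots=False)[1:])
```

```text
[626.3111381   99.54633909 110.        ]
[625.7023267  127.85205528 110.        ]
[626.26794881 168.78565033 110.        ]
[626.2757139   81.42268522 110.        ]
[530.3736543   19.20048987 106.06670526]
(array([ 5.30254e+02,  1.65260e+01, -9.60000e-02]), np.float64(0.172), [('scene', 0.84), ('side', 0.82)])
45 (np.float64(0.197), [('scene', 0.81), ('side', 0.81)])
53 (np.float64(0.172), [('scene', 0.84), ('side', 0.82)])
61 (np.float64(0.214), [('scene', 0.83), ('side', 0.78)])
```

send_rows(offset=[[0,0.15,0],[0,0.3,0],[0,0.45,0],[0,0.58,0],[0,0.7,0],[0,0.8,0],[0,0.87,0],[0,0.87,0]], delta_rot=[[0,0,0],[0,0,0],[0,0,0],[0,0,0],[0,0,0],[0,0,0],[0,0,0],[0,0,0]])

```text
time: 21.08
tool_pos: [634.9, 20.0, 105.8]
tcp_rot: [-3.141, -0.0, 1.572]
contact_force: [-1.3, 1.0, -1.5]
grip_width: 13.9
finger_force: 30.0
```

Run:
```python
from h import *
o=get_obs();print(o["tool_pos"],o["contact_force"],o["grip_width"])
im=optics.capture("wrist");a=im[140:340,220:420]
b=optics.capture("side");c=optics.get_calibration("side");u=proj(c,[635,20,100]).astype(int);b=b[u[1]-35:u[1]+35,u[0]-35:u[0]+35]
save(np.hstack([cv2.resize(a,(400,400)),cv2.resize(b,(400,400),interpolation=cv2.INTER_CUBIC)]),"w7.png")
```

```text
[634.91644942  20.0144449  105.76715765] [-1.2667335   1.00464017 -1.54692602] 13.93042889351112
```

View pics/w7.png

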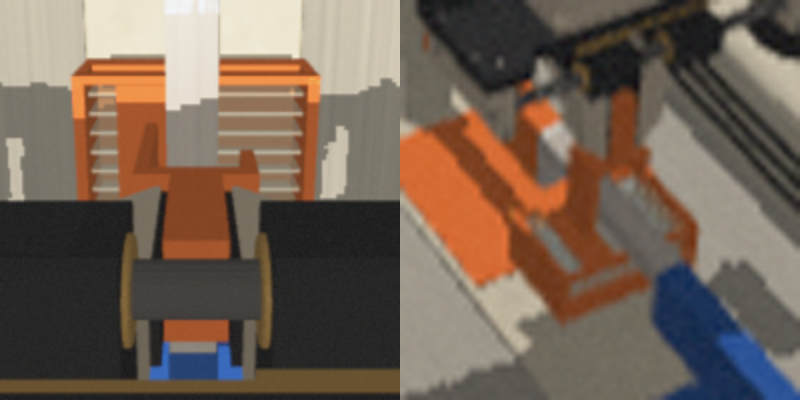

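The bar sits centred in the mouth, at crop columns 165–218 between the hook plates at 135 and 255. I'll lower the carrier and slide it to the outer orange place.

send_rows(offset=[[0,0,0.05],[0,0,0.1],[0,0,0.15],[0,0,0.185],[0,0,0.185]], delta_rot=[[0,0,0],[0,0,0],[0,0,0],[0,0,0],[0,0,0]])

```text
time: 21.8
tool_pos: [634.5, 20.0, 83.3]
tcp_rot: [-3.141, -0.0, 1.571]
contact_force: [0.3, 0.0, -1.3]
grip_width: 13.9
finger_force: 30.0
```

send_rows(offset=[[0.08,0,0],[0.18,0,0],[0.28,0,0],[0.38,0,0],[0.48,0,0],[0.56,0,0],[0.6,0,0],[0.6,0,0]], delta_rot=[[0,0,0],[0,0,0],[0,0,0],[0,0,0],[0,0,0],[0,0,0],[0,0,0],[0,0,0]])

```text
time: 22.8
tool_pos: [634.7, 92.3, 83.8]
tcp_rot: [-3.142, -0.0, 1.572]
contact_force: [0.6, 0.4, -1.1]
grip_width: 14.1
finger_force: 30.0
```

send_rows(offset=[[0.1,0,0],[0.2,0,0],[0.3,0,0],[0.4,0,0],[0.5,0,0],[0.6,0,0],[0.68,0,0],[0.705,0,0]], delta_rot=[[0,0,0],[0,0,0],[0,0,0],[0,0,0],[0,0,0],[0,0,0],[0,0,0],[0,0,0]])

```text
time: 23.8
tool_pos: [634.6, 177.4, 83.8]
tcp_rot: [3.142, -0.0, 1.572]
contact_force: [-0.1, 0.4, -1.6]
grip_width: 13.9
finger_force: 30.0
```

send_rows(offset=[[0,0,0],[0,0,0.01],[0,0,0.018],[0,0,0.018]], delta_rot=[[0,0,0],[0,0,0],[0,0,0],[0,0,0]])

```text
time: 24.3
tool_pos: [634.7, 176.2, 82.0]
tcp_rot: [3.141, 0.0, 1.571]
contact_force: [-0.6, -1.5, 1.0]
grip_width: 14.2
finger_force: 30.0
```

send_rows(offset=[[0,0,0],[0,0,0],[0,0,0],[0,0,0]], delta_rot=[[0,0,0],[0,0,0],[0,0,0],[0,0,0]], grip=0.5)

```text
time: 24.8
tool_pos: [634.7, 176.7, 81.7]
tcp_rot: [3.141, -0.0, 1.572]
contact_force: [-0.2, -0.3, 0.5]
grip_width: 44.8
finger_force: 0.0
```

send_rows(offset=[[0,0,-0.2],[0,0,-0.5],[0,0,-0.8],[0,0,-0.95],[0,0,-0.95]], delta_rot=[[0,0,0],[0,0,0],[0,0,0],[0,0,0],[0,0,0]])

```text
time: 25.42
tool_pos: [635.5, 176.8, 197.4]
tcp_rot: [3.138, -0.001, 1.572]
contact_force: [-0.3, -0.1, 0.1]
grip_width: 46.0
finger_force: 0.0
```

Run:
```python
from h import *
print(get_obs()["tool_pos"])
print(fit("orange_a",["scene","side"],(635,177,0),z=29))
print("C",fit("orange_a",["scene","side"],(447,-100,-.3),shots=False))
print("B",fit("blue_a",["scene","side"],(441,106,.5),shots=False))
print("D",fit("blue_a",["scene","side"],(481,-276,.4),shots=False))
```

```text
[635.46366781 176.76864625 197.38632158]
(array([ 6.34969e+02,  1.80641e+02, -2.30000e-01]), np.float64(0.707), [('scene', 0.66), ('side', 0.59)])
C (array([ 4.46987e+02, -1.04628e+02, -3.62000e-01]), np.float64(0.043), [('scene', 0.93), ('side', 0.88)])
B (array([440.19 , 105.243,   0.511]), np.float64(0.03), [('scene', 0.93), ('side', 0.91)])
D (array([ 4.80797e+02, -2.75623e+02,  3.47000e-01]), np.float64(0.061), [('scene', 0.85), ('side', 0.92)])
```

send_rows(offset=[[-0.4,-0.4,0],[-0.65,-0.8,0],[-0.65,-0.8,0]], delta_rot=[[0,0,0],[0,0,0],[0,0,0]], grip=0.6)

```text
time: 26.3
tool_pos: [534.2, 96.8, 195.0]
tcp_rot: [-3.137, 0.001, 1.569]
contact_force: [-0.1, 0.5, 0.1]
grip_width: 55.4
finger_force: 0.0
```

send_rows(offset=[[-0.3,-0.4,0],[-0.57,-0.77,0],[-0.57,-0.77,0],[-0.57,-0.77,0]], delta_rot=[[0,0,0],[0,0,0],[0,0,0],[0,0,0]])

```text
time: 26.8
tool_pos: [447.9, 30.2, 196.4]
tcp_rot: [3.139, -0.0, 1.571]
contact_force: [0.4, 0.3, -0.2]
grip_width: 55.2
finger_force: 0.0
```

```bash
cat > pick.py <<'E'
import sys
from h import *
n,x,y,w=sys.argv[1],*map(float,sys.argv[2:5])
print(get_obs()["tool_pos"])
p,e,i=fit(n,["wrist","scene","side"],(x,y,w));print("all",p,e,i)
p,e,i=fit(n,["wrist"],tuple(p),shots=False);print("wrist",p,e,i)
# lift/carry at h=53
X,Y,W=p;yw=1.571+W
plan((X,Y,194,yw),(X,Y,94,yw),(X,Y,53,yw),(X,Y,106,yw))
E
python3 pick.py blue_a 440 105 .51
python3 - <<'E'
from h import *
print("rail orange"); print(fit("orange_a",["wrist"],(635,177,0),z=29))
E
```

```text
[447.90892859  30.20591595 196.43250554]
all [440.935 105.227   0.51 ] 0.096 [('wrist', 0.95), ('scene', 0.85), ('side', 0.87)]
wrist [439.523 105.475   0.491] 0.009 [('wrist', 0.96)]
(np.float64(439.523), np.float64(105.475), 194, np.float64(2.062)) off [0.625, -0.059, 0.013] rot [-0.0, -0.0, -0.078] rows>=3
(np.float64(439.523), np.float64(105.475), 94, np.float64(2.062)) off [0.0, -0.0, 0.833] rot [0.0, 0.0, 0.0] rows>=2
(np.float64(439.523), np.float64(105.475), 53, np.float64(2.062)) off [0.0, -0.0, 0.342] rot [0.0, 0.0, 0.0] rows>=1
(np.float64(439.523), np.float64(105.475), 106, np.float64(2.062)) off [0.0, 0.0, -0.442] rot [0.0, 0.0, 0.0] rows>=1
rail orange
(array([6.38682e+02, 1.87872e+02, 4.03000e-01]), np.float64(0.233), [('wrist', 0.74)])
```

send_rows(offset=[[0.2,-0.02,0],[0.4,-0.04,0],[0.62,-0.055,0],[0.62,-0.055,0]], delta_rot=[[0,0,-0.026],[0,0,-0.052],[0,0,-0.0785],[0,0,-0.0785]])

```text
time: 27.75
tool_pos: [439.5, 105.6, 195.7]
tcp_rot: [3.142, -0.0, 2.067]
contact_force: [0.1, 0.4, 0.2]
grip_width: 55.2
finger_force: 0.0
```

send_rows(offset=[[0,0,0.4],[0,0,0.75],[0,0,0.84],[0,0,0.84]], delta_rot=[[0,0,0],[0,0,0],[0,0,0],[0,0,0]])

```text
time: 28.25
tool_pos: [440.0, 104.0, 95.2]
tcp_rot: [-3.141, -0.0, 2.063]
contact_force: [0.0, -0.2, 0.1]
grip_width: 55.2
finger_force: 0.0
```

send_rows(offset=[[0,0,0.1],[0,0,0.2],[0,0,0.3],[0,0,0.342],[0,0,0.342]], delta_rot=[[0,0,0],[0,0,0],[0,0,0],[0,0,0],[0,0,0]])

```text
time: 28.88
tool_pos: [439.4, 104.5, 53.5]
tcp_rot: [-3.141, -0.0, 2.065]
contact_force: [-0.4, -0.2, 0.0]
grip_width: 55.0
finger_force: 0.0
```

send_rows(offset=[[0,0,0],[0,0,0],[0,0,0],[0,0,0],[0,0,0],[0,0,0]], delta_rot=[[0,0,0],[0,0,0],[0,0,0],[0,0,0],[0,0,0],[0,0,0]], grip=0)

```text
time: 29.62
tool_pos: [439.5, 104.5, 53.8]
tcp_rot: [-3.141, -0.0, 2.065]
contact_force: [0.6, -0.6, -1.0]
grip_width: 13.9
finger_force: 30.0
```

Run:
```python
from h import *
o=get_obs();p=o["tool_pos"];w=o["tcp_rot"][2];print(p,w)
plan((p[0],p[1],106,w),(530,60,106,1.571),(530,20,106,1.571),(634.7,20,106,1.571),start=(*p,w))
```

```text
[439.54934544 104.47465064  53.75056802] 2.0647326447085312
(np.float64(439.5493454353865), np.float64(104.47465063982749), 106, np.float64(2.0647326447085312)) off [0.0, 0.0, -0.435] rot [0.0, 0.0, 0.0] rows>=1
(530, 60, 106, 1.571) off [-0.684, 0.488, 0.0] rot [0.0, -0.0, 0.0786] rows>=3
(530, 20, 106, 1.571) off [-0.333, -0.0, -0.0] rot [0.0, 0.0, 0.0] rows>=1
(634.7, 20, 106, 1.571) off [-0.0, 0.872, 0.0] rot [0.0, 0.0, 0.0] rows>=2
```

send_rows(offset=[[0,0,-0.1],[0,0,-0.25],[0,0,-0.4],[0,0,-0.44]], delta_rot=[[0,0,0],[0,0,0],[0,0,0],[0,0,0]])

```text
time: 30.12
tool_pos: [440.5, 104.5, 108.1]
tcp_rot: [3.139, 0.001, 2.065]
contact_force: [-0.3, 1.0, -1.9]
grip_width: 13.8
finger_force: 30.0
```

send_rows(offset=[[-0.13,0.1,0],[-0.26,0.2,0],[-0.4,0.3,0],[-0.54,0.39,0],[-0.684,0.488,0],[-0.684,0.488,0]], delta_rot=[[0,0,0.016],[0,0,0.032],[0,0,0.048],[0,0,0.064],[0,0,0.0786],[0,0,0.0786]])

```text
time: 30.88
tool_pos: [530.7, 59.3, 106.1]
tcp_rot: [-3.141, 0.0, 1.57]
contact_force: [-0.2, -0.2, -2.0]
grip_width: 13.7
finger_force: 30.0
```

send_rows(offset=[[-0.15,0,0],[-0.3,0,0],[-0.333,0,0],[-0.333,0,0],[-0.333,0,0]], delta_rot=[[0,0,0],[0,0,0],[0,0,0],[0,0,0],[0,0,0]])

```text
time: 31.5
tool_pos: [530.1, 20.3, 106.7]
tcp_rot: [3.142, -0.0, 1.571]
contact_force: [0.5, 0.1, -2.2]
grip_width: 13.9
finger_force: 30.0
```

Run:
```python
from h import *
o=get_obs();p=o["tool_pos"];print(p,o["tcp_rot"],o["grip_width"])
print(fit("blue_a",["scene","side"],(530,20,0),z=52.5))
for z in(45,60): print(z,fit("blue_a",["scene","side"],(530,20,0),z=z,shots=False))
plan((634.7,20,106.5,1.571))
```

```text
[530.0771969   20.28737216 106.72612033] [ 3.14150443e+00 -2.84800783e-04  1.57106569e+00] 13.934825738179741
(array([5.30486e+02, 2.04890e+01, 5.40000e-02]), np.float64(0.164), [('scene', 0.83), ('side', 0.87)])
45 (array([531.434,  24.188,   0.   ]), np.float64(0.211), [('scene', 0.77), ('side', 0.84)])
60 (array([530.6  ,  16.241,   0.   ]), np.float64(0.171), [('scene', 0.82), ('side', 0.85)])
(634.7, 20, 106.5, 1.571) off [-0.002, 0.871, 0.001] rot [-0.0, -0.0, 0.0] rows>=2
```

send_rows(offset=[[0,0.15,0],[0,0.3,0],[0,0.45,0],[0,0.58,0],[0,0.7,0],[0,0.8,0],[0,0.87,0],[0,0.87,0]], delta_rot=[[0,0,0],[0,0,0],[0,0,0],[0,0,0],[0,0,0],[0,0,0],[0,0,0],[0,0,0]])

```text
time: 32.9
tool_pos: [634.8, 20.0, 106.4]
tcp_rot: [-3.141, -0.0, 1.571]
contact_force: [-0.6, -0.2, -1.7]
grip_width: 13.4
finger_force: 30.0
```

send_rows(offset=[[0,0,0.05],[0,0,0.1],[0,0,0.15],[0,0,0.185],[0,0,0.185]], delta_rot=[[0,0,0],[0,0,0],[0,0,0],[0,0,0],[0,0,0]])

```text
time: 33.52
tool_pos: [634.3, 20.0, 84.0]
tcp_rot: [-3.141, -0.0, 1.571]
contact_force: [-0.1, -0.3, -1.6]
grip_width: 13.8
finger_force: 30.0
```

Run:
```python
from h import *
o=get_obs();p=o["tool_pos"];print(p,o["tcp_rot"],o["grip_width"])
im=optics.capture("wrist");a=im[140:340,220:420]
b=optics.capture("side");c=optics.get_calibration("side");u=proj(c,[635,-60,90]).astype(int);b=b[u[1]-45:u[1]+45,u[0]-45:u[0]+45]
for y in(-77,-178,-48,212):
  q=(proj(c,[635,y,110])-u+45)*400/90;print(y,q)
save(np.hstack([cv2.resize(a,(400,400)),cv2.resize(b,(400,400),interpolation=cv2.INTER_CUBIC)]),"w8.png")
for cn in("scene","side"):
  cal=optics.get_calibration(cn)
  if cn=="scene": optics.capture(cn)
  for r in finder.silhouettes("mark_blue",cn)[:2]:
    ys,xs=np.where(r["region"]);print(cn,r["confidence"],r["box"])
    for n in("y-","y+"): pass
    # project strip plane: extents of region on plate (z=6) along y
    P=np.array([ray(cal,(x,y),110) for x,y in zip(xs,ys)]);P2=P[(abs(P[:,0]-635)<7)];print("top y range",P2[:,1].min(),P2[:,1].max())
```

```text
[634.25150024  20.03553247  83.96756646] [-3.14070905e+00 -1.63021849e-04  1.57079198e+00] 13.792195577995942
-77 [220.17234805 200.05404407]
-178 [311.34953968 306.77748389]
-48 [195.76071257 171.48008096]
212 [  5.845517   -50.81677402]
scene 0.8 [299.7, 216.1, 335.6, 265.3]
top y range -171.35080468152546 -43.47888169718692
scene 0.63 [291.7, 197.1, 306.7, 209.4]Traceback (most recent call last):
  File "<stdin>", line 15, in <module>
    return umr_minimum(a, axis, None, out, keepdims, initial, where)
ValueError: zero-size array to reduction operation minimum which has no identity
```

View pics/w8.png

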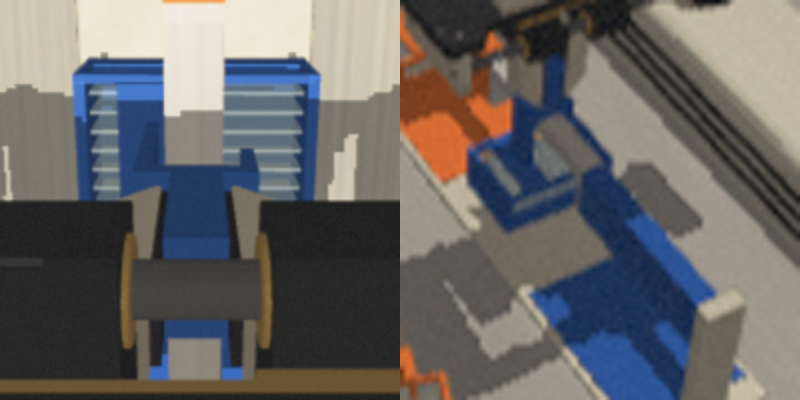

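The bar is captured inside the hook, and the blue sleeve runs from y of about -173 to -45. That puts the rail centre at y ≈ 17. I'll slide to the outer blue place at y = -143.

send_rows(offset=[[-0.08,0,0],[-0.18,0,0],[-0.28,0,0],[-0.38,0,0],[-0.48,0,0],[-0.58,0,0],[-0.66,0,0],[-0.68,0,0]], delta_rot=[[0,0,0],[0,0,0],[0,0,0],[0,0,0],[0,0,0],[0,0,0],[0,0,0],[0,0,0]])

```text
time: 34.72
tool_pos: [634.6, -62.3, 84.5]
tcp_rot: [3.141, -0.0, 1.57]
contact_force: [0.2, -0.1, -1.6]
grip_width: 13.8
finger_force: 30.0
```

send_rows(offset=[[-0.1,0,0],[-0.2,0,0],[-0.3,0,0],[-0.4,0,0],[-0.5,0,0],[-0.6,0,0],[-0.66,0,0],[-0.68,0,0]], delta_rot=[[0,0,0],[0,0,0],[0,0,0],[0,0,0],[0,0,0],[0,0,0],[0,0,0],[0,0,0]])

```text
time: 35.72
tool_pos: [634.5, -143.7, 84.4]
tcp_rot: [-3.142, -0.0, 1.57]
contact_force: [-0.5, 0.6, -2.4]
grip_width: 14.0
finger_force: 30.0
```

send_rows(offset=[[0,0,0],[0,0,0.01],[0,0,0.018],[0,0,0.018]], delta_rot=[[0,0,0],[0,0,0],[0,0,0],[0,0,0]])

```text
time: 36.22
tool_pos: [634.7, -142.8, 82.7]
tcp_rot: [3.141, -0.0, 1.571]
contact_force: [-0.8, 2.4, 1.9]
grip_width: 13.6
finger_force: 30.0
```

send_rows(offset=[[0,0,0],[0,0,0],[0,0,0],[0,0,0]], delta_rot=[[0,0,0],[0,0,0],[0,0,0],[0,0,0]], grip=0.5)

```text
time: 36.72
tool_pos: [634.6, -143.2, 82.2]
tcp_rot: [3.142, -0.0, 1.571]
contact_force: [-0.1, 0.4, 0.5]
grip_width: 45.4
finger_force: 0.0
```

send_rows(offset=[[0,0,-0.2],[0,0,-0.5],[0,0,-0.8],[0,0,-0.95],[0,0,-0.95]], delta_rot=[[0,0,0],[0,0,0],[0,0,0],[0,0,0],[0,0,0]])

```text
time: 37.35
tool_pos: [635.3, -143.5, 197.9]
tcp_rot: [3.138, 0.001, 1.571]
contact_force: [-0.1, 0.2, -0.7]
grip_width: 45.9
finger_force: 0.0
```

Run:
```python
from h import *
print(get_obs()["tool_pos"])
optics.capture("scene");optics.capture("side")
print("C",fit("orange_a",["scene","side"],(447,-104,-.3),shots=False))
print("D",fit("blue_a",["scene","side"],(481,-276,.4),shots=False))
plan((540,-165,199,1.571),(450,-175,199,1.571))
```

```text
[ 635.34592997 -143.49346863  197.88551215]
C (array([ 4.47009e+02, -1.05190e+02, -3.68000e-01]), np.float64(0.027), [('scene', 0.94), ('side', 0.92)])
D (array([ 4.81011e+02, -2.76396e+02,  3.56000e-01]), np.float64(0.032), [('scene', 0.9), ('side', 0.93)])
(540, -165, 199, 1.571) off [-0.183, -0.784, -0.032] rot [-0.0003, -0.0001, -0.0] rows>=2
(450, -175, 199, 1.571) off [-0.083, -0.75, -0.0] rot [0.0, 0.0, 0.0] rows>=2
```

send_rows(offset=[[-0.09,-0.4,0],[-0.18,-0.784,0],[-0.18,-0.784,0]], delta_rot=[[0,0,0],[0,0,0],[0,0,0]], grip=0.6)

```text
time: 38.02
tool_pos: [537.7, -165.1, 196.0]
tcp_rot: [-3.139, -0.001, 1.569]
contact_force: [1.1, 0.5, -0.2]
grip_width: 55.2
finger_force: 0.0
```

send_rows(offset=[[-0.04,-0.4,0],[-0.083,-0.75,0],[-0.083,-0.75,0],[-0.083,-0.75,0]], delta_rot=[[0,0,0],[0,0,0],[0,0,0],[0,0,0]])

```text
time: 38.52
tool_pos: [452.0, -175.0, 196.6]
tcp_rot: [3.14, 0.0, 1.571]
contact_force: [-0.3, 0.1, -0.4]
grip_width: 55.0
finger_force: 0.0
```

```bash
python3 pick.py orange_a 447 -105 -.36
```

```text
[ 451.98191404 -175.03811109  196.56004127]
all [ 4.47359e+02 -1.05171e+02 -3.42000e-01] 0.043 [('wrist', 0.97), ('scene', 0.93), ('side', 0.9)]
wrist [ 4.4672e+02 -1.0445e+02 -3.3300e-01] 0.003 [('wrist', 0.98)]
(np.float64(446.72), np.float64(-104.45), 194, np.float64(1.238)) off [0.585, -0.035, 0.017] rot [-0.0, -0.0, 0.0531] rows>=2
(np.float64(446.72), np.float64(-104.45), 94, np.float64(1.238)) off [0.0, -0.0, 0.833] rot [0.0, 0.0, 0.0] rows>=2
(np.float64(446.72), np.float64(-104.45), 53, np.float64(1.238)) off [0.0, -0.0, 0.342] rot [0.0, 0.0, 0.0] rows>=1
(np.float64(446.72), np.float64(-104.45), 106, np.float64(1.238)) off [0.0, 0.0, -0.442] rot [0.0, 0.0, 0.0] rows>=1
```

send_rows(offset=[[0.3,-0.02,0],[0.585,-0.04,0.01],[0.585,-0.04,0.01],[0.585,-0.04,0.01]], delta_rot=[[0,0,0.026],[0,0,0.0535],[0,0,0.0535],[0,0,0.0535]])

```text
time: 39.38
tool_pos: [446.1, -104.9, 195.2]
tcp_rot: [3.141, 0.0, 1.237]
contact_force: [-0.2, -0.2, -0.2]
grip_width: 55.2
finger_force: 0.0
```

send_rows(offset=[[0,0,0.4],[0,0,0.75],[0,0,0.84],[0,0,0.84]], delta_rot=[[0,0,0],[0,0,0],[0,0,0],[0,0,0]])

```text
time: 39.88
tool_pos: [446.0, -105.2, 94.5]
tcp_rot: [-3.141, -0.0, 1.235]
contact_force: [0.7, 0.5, 0.4]
grip_width: 55.3
finger_force: 0.0
```

send_rows(offset=[[0,0,0.1],[0,0,0.2],[0,0,0.3],[0,0,0.342],[0,0,0.342]], delta_rot=[[0,0,0],[0,0,0],[0,0,0],[0,0,0],[0,0,0]])

```text
time: 40.5
tool_pos: [445.5, -104.4, 52.8]
tcp_rot: [-3.141, -0.0, 1.235]
contact_force: [0.4, -0.8, -0.3]
grip_width: 55.0
finger_force: 0.0
```

send_rows(offset=[[0,0,0],[0,0,0],[0,0,0],[0,0,0],[0,0,0],[0,0,0]], delta_rot=[[0,0,0],[0,0,0],[0,0,0],[0,0,0],[0,0,0],[0,0,0]], grip=0)

```text
time: 41.25
tool_pos: [445.5, -104.4, 53.1]
tcp_rot: [-3.141, -0.0, 1.235]
contact_force: [0.1, 0.2, -1.1]
grip_width: 13.7
finger_force: 30.0
```

Run:
```python
from h import *
o=get_obs();p=o["tool_pos"];w=o["tcp_rot"][2];print(p,w)
plan((p[0],p[1],p[2]+53,w),(530,-70,106.5,1.571),(530,20,106.5,1.571),(634.7,20,106.5,1.571),start=(*p,w))
```

```text
[ 445.46662375 -104.44070502   53.08812831] 1.2347083057373287
(np.float64(445.46662374787775), np.float64(-104.44070501994386), np.float64(106.08812830815874), np.float64(1.2347083057373287)) off [0.0, 0.0, -0.442] rot [0.0, 0.0, 0.0] rows>=1
(530, -70, 106.5, 1.571) off [0.503, 0.57, -0.003] rot [0.0, 0.0, -0.0535] rows>=2
(530, 20, 106.5, 1.571) off [0.75, 0.0, 0.0] rot [0.0, 0.0, 0.0] rows>=2
(634.7, 20, 106.5, 1.571) off [-0.0, 0.872, 0.0] rot [0.0, 0.0, 0.0] rows>=2
```

send_rows(offset=[[0,0,-0.1],[0,0,-0.25],[0,0,-0.4],[0,0,-0.442]], delta_rot=[[0,0,0],[0,0,0],[0,0,0],[0,0,0]])

```text
time: 41.75
tool_pos: [446.5, -104.9, 107.8]
tcp_rot: [3.139, 0.0, 1.235]
contact_force: [-0.1, 0.1, -2.5]
grip_width: 13.4
finger_force: 30.0
```

send_rows(offset=[[0.1,0.11,0],[0.2,0.23,0],[0.3,0.34,0],[0.4,0.46,0],[0.503,0.57,0],[0.503,0.57,0]], delta_rot=[[0,0,-0.011],[0,0,-0.022],[0,0,-0.033],[0,0,-0.044],[0,0,-0.0535],[0,0,-0.0535]])

```text
time: 42.5
tool_pos: [530.5, -69.7, 105.8]
tcp_rot: [-3.141, -0.0, 1.572]
contact_force: [-0.4, 0.3, -1.9]
grip_width: 14.2
finger_force: 30.0
```

send_rows(offset=[[0.15,0,0],[0.3,0,0],[0.45,0,0],[0.6,0,0],[0.7,0,0],[0.75,0,0],[0.75,0,0]], delta_rot=[[0,0,0],[0,0,0],[0,0,0],[0,0,0],[0,0,0],[0,0,0],[0,0,0]])

```text
time: 43.38
tool_pos: [530.2, 20.1, 106.3]
tcp_rot: [3.142, 0.0, 1.571]
contact_force: [0.3, 0.6, -1.2]
grip_width: 13.8
finger_force: 30.0
```

Run:
```python
from h import *
o=get_obs();p=o["tool_pos"];print(p,o["tcp_rot"],o["grip_width"])
print(fit("orange_a",["scene","side"],(530,20,0),z=53))
for z in(45,60): print(z,fit("orange_a",["scene","side"],(530,20,0),z=z,shots=False))
plan((634.7,20,106.5,1.571))
```

```text
[530.19736565  20.12249602 106.29277463] [3.14154795e+00 6.99255747e-05 1.57144113e+00] 13.838434363364437
(array([ 5.30426e+02,  1.63820e+01, -1.70000e-02]), np.float64(0.232), [('scene', 0.76), ('side', 0.82)])
45 (array([531.01 ,  20.965,   0.   ]), np.float64(0.249), [('scene', 0.75), ('side', 0.82)])
60 (array([530.586,  16.233,   0.   ]), np.float64(0.244), [('scene', 0.78), ('side', 0.82)])
(634.7, 20, 106.5, 1.571) off [0.004, 0.871, -0.002] rot [0.0, -0.0, -0.0001] rows>=2
```

send_rows(offset=[[0,0.15,0],[0,0.3,0],[0,0.45,0],[0,0.58,0],[0,0.7,0],[0,0.8,0],[0,0.87,0],[0,0.87,0]], delta_rot=[[0,0,0],[0,0,0],[0,0,0],[0,0,0],[0,0,0],[0,0,0],[0,0,0],[0,0,0]])

```text
time: 44.78
tool_pos: [634.8, 19.8, 106.0]
tcp_rot: [-3.141, -0.0, 1.571]
contact_force: [-0.3, 0.0, -2.4]
grip_width: 13.7
finger_force: 30.0
```

send_rows(offset=[[0,0,0.05],[0,0,0.1],[0,0,0.15],[0,0,0.185],[0,0,0.185]], delta_rot=[[0,0,0],[0,0,0],[0,0,0],[0,0,0],[0,0,0]])

```text
time: 45.4
tool_pos: [634.3, 19.9, 83.6]
tcp_rot: [-3.141, -0.0, 1.571]
contact_force: [0.3, 0.0, -2.3]
grip_width: 13.8
finger_force: 30.0
```

send_rows(offset=[[0.08,0,0],[0.16,0,0],[0.25,0,0],[0.33,0,0],[0.38,0,0],[0.4,0,0],[0.4,0,0]], delta_rot=[[0,0,0],[0,0,0],[0,0,0],[0,0,0],[0,0,0],[0,0,0],[0,0,0]])

```text
time: 46.28
tool_pos: [634.6, 67.9, 84.1]
tcp_rot: [3.142, 0.0, 1.571]
contact_force: [-0.2, -0.3, -1.6]
grip_width: 14.0
finger_force: 30.0
```

Run:
```python
from h import *
o=get_obs();print(o["tool_pos"],o["contact_force"])
cal=optics.get_calibration("wrist")
im=optics.capture("wrist").copy()
for P in ([634.7,176.7,156],[634.7,148.7,65],[634.7,111.5+28,65]):
  q=proj(cal,P).astype(int);cv2.circle(im,tuple(int(v) for v in q),4,(0,255,0),1)
b=optics.capture("side");c=optics.get_calibration("side");u=proj(c,[635,90,90]).astype(int);b=b[u[1]-45:u[1]+45,u[0]-45:u[0]+45]
save(np.hstack([cv2.resize(im[:300,200:500],(400,400)),cv2.resize(b,(400,400),interpolation=cv2.INTER_CUBIC)]),"w9.png")
```

```text
[634.56746519  67.88293744  84.08670199] [-0.15705859 -0.31351413 -1.58306432]
```

View pics/w9.png

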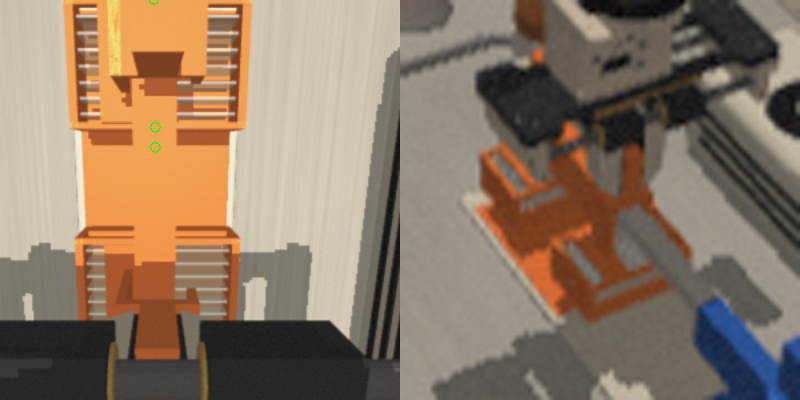

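The first carrier hangs square, with its near edge at y = 149 as expected. The second is sliding, and I'll bring it to y = 111.5.

send_rows(offset=[[0.08,0,0],[0.16,0,0],[0.24,0,0],[0.31,0,0],[0.35,0,0],[0.36,0,0],[0.36,0,0.01],[0.36,0,0.018]], delta_rot=[[0,0,0],[0,0,0],[0,0,0],[0,0,0],[0,0,0],[0,0,0],[0,0,0],[0,0,0]])

```text
time: 47.38
tool_pos: [634.6, 110.8, 82.0]
tcp_rot: [3.142, -0.0, 1.57]
contact_force: [-2.6, 0.0, 3.0]
grip_width: 13.9
finger_force: 30.0
```

send_rows(offset=[[0,0,0],[0,0,0],[0,0,0],[0,0,0]], delta_rot=[[0,0,0],[0,0,0],[0,0,0],[0,0,0]], grip=0.5)

```text
time: 47.88
tool_pos: [634.6, 111.1, 82.0]
tcp_rot: [3.141, -0.0, 1.571]
contact_force: [0.5, 1.5, -0.1]
grip_width: 45.1
finger_force: 0.0
```

send_rows(offset=[[0,0,-0.2],[0,0,-0.5],[0,0,-0.8],[0,0,-0.95],[0,0,-0.95]], delta_rot=[[0,0,0],[0,0,0],[0,0,0],[0,0,0],[0,0,0]])

```text
time: 48.5
tool_pos: [635.4, 111.2, 197.6]
tcp_rot: [3.138, -0.0, 1.571]
contact_force: [0.8, 0.7, -1.2]
grip_width: 46.2
finger_force: 0.0
```

Run:
```python
from h import *
print(get_obs()["tool_pos"])
optics.capture("scene");optics.capture("side")
print("D",fit("blue_a",["scene","side"],(481,-276,.35),shots=False))
plan((560,10,199,1.571),(530,-110,199,1.571),(500,-230,199,1.571),(482,-345,199,1.571))
```

```text
[635.38485973 111.16509778 197.55527039]
D (array([ 4.80761e+02, -2.75310e+02,  4.19000e-01]), np.float64(0.07), [('scene', 0.83), ('side', 0.93)])
(560, 10, 199, 1.571) off [-0.842, -0.616, -0.037] rot [-0.0004, 0.0, -0.0] rows>=3
(530, -110, 199, 1.571) off [-1.0, -0.25, -0.0] rot [0.0, 0.0, 0.0] rows>=2
(500, -230, 199, 1.571) off [-1.0, -0.25, -0.0] rot [0.0, 0.0, 0.0] rows>=2
(482, -345, 199, 1.571) off [-0.958, -0.15, -0.0] rot [0.0, 0.0, 0.0] rows>=2
```

send_rows(offset=[[-0.4,-0.3,0],[-0.84,-0.616,0],[-0.84,-0.616,0]], delta_rot=[[0,0,0],[0,0,0],[0,0,0]], grip=0.6)

```text
time: 49.08
tool_pos: [558.1, 7.7, 195.1]
tcp_rot: [-3.139, 0.0, 1.567]
contact_force: [0.2, 0.6, -0.4]
grip_width: 54.7
finger_force: 0.0
```

send_rows(offset=[[-0.5,-0.12,0],[-1.0,-0.25,0],[-1.0,-0.25,0]], delta_rot=[[0,0,0],[0,0,0],[0,0,0]])

```text
time: 49.45
tool_pos: [530.1, -112.9, 195.2]
tcp_rot: [-3.141, 0.0, 1.566]
contact_force: [0.6, -0.1, -0.9]
grip_width: 55.1
finger_force: 0.0
```

send_rows(offset=[[-0.5,-0.12,0],[-1.0,-0.25,0],[-1.0,-0.25,0]], delta_rot=[[0,0,0],[0,0,0],[0,0,0]])

```text
time: 49.82
tool_pos: [500.5, -232.1, 195.1]
tcp_rot: [-3.141, -0.0, 1.567]
contact_force: [0.1, 0.8, -0.1]
grip_width: 55.4
finger_force: 0.0
```

send_rows(offset=[[-0.5,-0.08,0],[-0.95,-0.15,0],[-0.95,-0.15,0],[-0.95,-0.15,0]], delta_rot=[[0,0,0],[0,0,0],[0,0,0],[0,0,0]])

```text
time: 50.32
tool_pos: [483.6, -341.8, 195.3]
tcp_rot: [-3.141, -0.002, 1.572]
contact_force: [-0.3, 0.0, 0.2]
grip_width: 55.0
finger_force: 0.0
```

```bash
python3 pick.py blue_a 481 -276 .38
```

```text
[ 483.62218622 -341.77796974  195.28508179]
all [ 4.82482e+02 -2.75324e+02  4.20000e-01] 0.151 [('wrist', 0.96), ('scene', 0.89), ('side', 0.84)]
wrist [ 4.82337e+02 -2.76675e+02  3.97000e-01] 0.006 [('wrist', 0.97)]
(np.float64(482.337), np.float64(-276.675), 194, np.float64(1.968)) off [0.552, -0.005, 0.018] rot [0.0, 0.0, -0.063] rows>=3
(np.float64(482.337), np.float64(-276.675), 94, np.float64(1.968)) off [0.0, -0.0, 0.833] rot [0.0, 0.0, 0.0] rows>=2
(np.float64(482.337), np.float64(-276.675), 53, np.float64(1.968)) off [0.0, -0.0, 0.342] rot [0.0, 0.0, 0.0] rows>=1
(np.float64(482.337), np.float64(-276.675), 106, np.float64(1.968)) off [0.0, 0.0, -0.442] rot [0.0, 0.0, 0.0] rows>=1
```

send_rows(offset=[[0.2,0,0],[0.4,-0.005,0.01],[0.552,-0.005,0.015],[0.552,-0.005,0.015]], delta_rot=[[0,0,-0.02],[0,0,-0.042],[0,0,-0.063],[0,0,-0.063]])

```text
time: 51.18
tool_pos: [482.3, -276.4, 194.5]
tcp_rot: [3.141, 0.0, 1.967]
contact_force: [0.7, 0.4, 0.1]
grip_width: 55.0
finger_force: 0.0
```

send_rows(offset=[[0,0,0.4],[0,0,0.75],[0,0,0.833],[0,0,0.833]], delta_rot=[[0,0,0],[0,0,0],[0,0,0],[0,0,0]])

```text
time: 51.68
tool_pos: [482.3, -278.2, 94.5]
tcp_rot: [3.141, 0.0, 1.965]
contact_force: [0.0, 0.1, 0.4]
grip_width: 55.1
finger_force: 0.0
```

send_rows(offset=[[0,0,0.1],[0,0,0.2],[0,0,0.3],[0,0,0.342],[0,0,0.342]], delta_rot=[[0,0,0],[0,0,0],[0,0,0],[0,0,0],[0,0,0]])

```text
time: 52.3
tool_pos: [481.9, -277.3, 52.7]
tcp_rot: [-3.141, -0.001, 1.967]
contact_force: [-0.1, -0.1, 0.4]
grip_width: 55.1
finger_force: 0.0
```

send_rows(offset=[[0,0,0],[0,0,0],[0,0,0],[0,0,0],[0,0,0],[0,0,0]], delta_rot=[[0,0,0],[0,0,0],[0,0,0],[0,0,0],[0,0,0],[0,0,0]], grip=0)

```text
time: 53.05
tool_pos: [482.1, -277.5, 53.1]
tcp_rot: [3.142, -0.0, 1.967]
contact_force: [0.8, 1.0, 0.9]
grip_width: 14.1
finger_force: 30.0
```

Run:
```python
from h import *
o=get_obs();p=o["tool_pos"];w=o["tcp_rot"][2];print(p,w)
plan((p[0],p[1],p[2]+53,w),(530,-200,106.5,1.571),(530,-90,106.5,1.571),(530,20,106.5,1.571),start=(*p,w))
```

```text
[ 482.07461853 -277.4914647    53.11909868] 1.9667058746011634
(np.float64(482.0746185263647), np.float64(-277.4914646988562), np.float64(106.11909868387232), np.float64(1.9667058746011634)) off [0.0, 0.0, -0.442] rot [0.0, 0.0, 0.0] rows>=1
(530, -200, 106.5, 1.571) off [0.442, 0.618, -0.003] rot [0.0, -0.0, 0.063] rows>=3
(530, -90, 106.5, 1.571) off [0.917, 0.0, 0.0] rot [0.0, 0.0, 0.0] rows>=2
(530, 20, 106.5, 1.571) off [0.917, 0.0, 0.0] rot [0.0, 0.0, 0.0] rows>=2
```

send_rows(offset=[[0,0,-0.1],[0,0,-0.25],[0,0,-0.4],[0,0,-0.442]], delta_rot=[[0,0,0],[0,0,0],[0,0,0],[0,0,0]])

```text
time: 53.55
tool_pos: [482.7, -278.0, 107.7]
tcp_rot: [3.14, 0.002, 1.967]
contact_force: [-0.2, 0.7, -2.5]
grip_width: 13.9
finger_force: 30.0
```

send_rows(offset=[[0.09,0.12,0],[0.18,0.25,0],[0.27,0.37,0],[0.36,0.49,0],[0.442,0.618,0],[0.442,0.618,0]], delta_rot=[[0,0,0.013],[0,0,0.026],[0,0,0.039],[0,0,0.052],[0,0,0.063],[0,0,0.063]])

```text
time: 54.3
tool_pos: [530.2, -199.0, 105.8]
tcp_rot: [-3.141, -0.001, 1.573]
contact_force: [-0.9, -0.3, -1.8]
grip_width: 14.0
finger_force: 30.0
```

send_rows(offset=[[0.15,0,0],[0.35,0,0],[0.55,0,0],[0.75,0,0],[0.917,0,0]], delta_rot=[[0,0,0],[0,0,0],[0,0,0],[0,0,0],[0,0,0]])

```text
time: 54.92
tool_pos: [529.5, -88.7, 106.2]
tcp_rot: [-3.141, -0.0, 1.571]
contact_force: [0.2, -0.1, -1.4]
grip_width: 14.1
finger_force: 30.0
```

send_rows(offset=[[0.2,0,0],[0.4,0,0],[0.6,0,0],[0.75,0,0],[0.87,0,0],[0.917,0,0],[0.917,0,0]], delta_rot=[[0,0,0],[0,0,0],[0,0,0],[0,0,0],[0,0,0],[0,0,0],[0,0,0]])

```text
time: 55.8
tool_pos: [530.1, 20.1, 106.1]
tcp_rot: [3.142, 0.0, 1.571]
contact_force: [0.0, 0.2, -2.4]
grip_width: 14.2
finger_force: 30.0
```

Run:
```python
from h import *
o=get_obs();p=o["tool_pos"];print(p,o["tcp_rot"],o["grip_width"])
print(fit("blue_a",["scene","side"],(530,20,0),z=53))
for z in(45,60): print(z,fit("blue_a",["scene","side"],(530,20,0),z=z,shots=False))
plan((634.7,20,106.5,1.571))
```

```text
[530.06148931  20.14188704 106.14965011] [3.14156833e+00 1.40660988e-04 1.57130704e+00] 14.17465449727088
(array([ 5.3020e+02,  2.1537e+01, -1.0000e-03]), np.float64(0.205), [('scene', 0.8), ('side', 0.86)])
45 (array([530.44 ,  26.385,   0.   ]), np.float64(0.238), [('scene', 0.74), ('side', 0.85)])
60 (array([530.565,  16.208,   0.   ]), np.float64(0.232), [('scene', 0.78), ('side', 0.82)])
(634.7, 20, 106.5, 1.571) off [0.002, 0.872, -0.003] rot [0.0, -0.0, -0.0001] rows>=2
```

send_rows(offset=[[0,0.15,0],[0,0.3,0],[0,0.45,0],[0,0.58,0],[0,0.7,0],[0,0.8,0],[0,0.87,0],[0,0.87,0]], delta_rot=[[0,0,0],[0,0,0],[0,0,0],[0,0,0],[0,0,0],[0,0,0],[0,0,0],[0,0,0]])

```text
time: 57.2
tool_pos: [634.6, 20.0, 105.9]
tcp_rot: [-3.141, -0.0, 1.571]
contact_force: [-0.2, 0.2, -2.3]
grip_width: 13.9
finger_force: 30.0
```

send_rows(offset=[[0,0,0.05],[0,0,0.1],[0,0,0.15],[0,0,0.185],[0,0,0.185]], delta_rot=[[0,0,0],[0,0,0],[0,0,0],[0,0,0],[0,0,0]])

```text
time: 57.82
tool_pos: [634.1, 20.1, 83.5]
tcp_rot: [-3.141, -0.0, 1.571]
contact_force: [0.9, 0.4, -2.1]
grip_width: 13.7
finger_force: 30.0
```

send_rows(offset=[[-0.08,0,0],[-0.16,0,0],[-0.25,0,0],[-0.33,0,0],[-0.38,0,0],[-0.4,0,0],[-0.4,0,0]], delta_rot=[[0,0,0],[0,0,0],[0,0,0],[0,0,0],[0,0,0],[0,0,0],[0,0,0]])

```text
time: 58.7
tool_pos: [634.4, -27.9, 84.0]
tcp_rot: [3.142, -0.0, 1.571]
contact_force: [-0.3, -0.3, -2.0]
grip_width: 13.5
finger_force: 30.0
```

Run:
```python
from h import *
o=get_obs();print(o["tool_pos"],o["contact_force"])
im=optics.capture("wrist")
b=optics.capture("side");c=optics.get_calibration("side");u=proj(c,[635,-20,90]).astype(int);b=b[u[1]-60:u[1]+60,u[0]-60:u[0]+60]
save(np.hstack([cv2.resize(im[:300,200:500],(400,400)),cv2.resize(b,(400,400),interpolation=cv2.INTER_CUBIC)]),"w10.png")
```

```text
[634.43598645 -27.88827533  83.97459143] [-0.29830213 -0.28604808 -2.03863804]
```

View pics/w10.png

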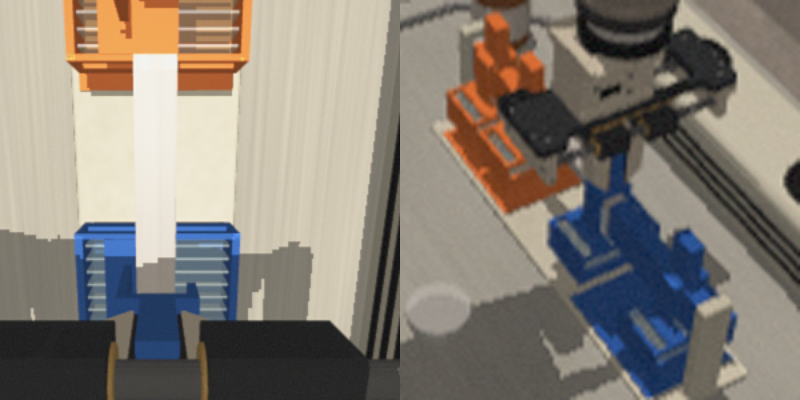

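The last blue carrier is hooked and clear of its neighbour. I'll finish the slide, release, and travel to the switch.

send_rows(offset=[[-0.08,0,0],[-0.16,0,0],[-0.24,0,0],[-0.32,0,0],[-0.39,0,0],[-0.417,0,0],[-0.417,0,0.01],[-0.417,0,0.018]], delta_rot=[[0,0,0],[0,0,0],[0,0,0],[0,0,0],[0,0,0],[0,0,0],[0,0,0],[0,0,0]])

```text
time: 59.8
tool_pos: [634.5, -77.8, 82.1]
tcp_rot: [3.141, 0.0, 1.571]
contact_force: [-2.4, -0.4, 4.7]
grip_width: 13.8
finger_force: 30.0
```

send_rows(offset=[[0,0,0],[0,0,0],[0,0,0],[0,0,0]], delta_rot=[[0,0,0],[0,0,0],[0,0,0],[0,0,0]], grip=0.5)

```text
time: 60.3
tool_pos: [634.5, -77.9, 81.8]
tcp_rot: [3.141, -0.0, 1.571]
contact_force: [0.0, -0.4, 0.3]
grip_width: 45.1
finger_force: 0.0
```

send_rows(offset=[[0,0,-0.2],[0,0,-0.5],[0,0,-0.8],[0,0,-0.95],[0,0,-0.95]], delta_rot=[[0,0,0],[0,0,0],[0,0,0],[0,0,0],[0,0,0]])

```text
time: 60.92
tool_pos: [635.2, -78.1, 197.4]
tcp_rot: [3.138, 0.001, 1.571]
contact_force: [0.4, 0.0, -0.8]
grip_width: 46.0
finger_force: 0.0
```

send_rows(offset=[[0.4,-0.3,0],[0.8,-0.6,0],[0.9,-0.7,0],[0.9,-0.7,0]], delta_rot=[[0,0,0],[0,0,0],[0,0,0],[0,0,0]])

```text
time: 61.42
tool_pos: [550.0, 30.5, 195.5]
tcp_rot: [-3.141, 0.0, 1.572]
contact_force: [0.4, -0.5, 1.1]
grip_width: 45.7
finger_force: 0.0
```

Run:
```python
from h import *
print(get_obs()["tool_pos"])
for c in ("scene","side"):
    im=optics.capture(c);cal=optics.get_calibration(c)
    if c=="side":
        u=proj(cal,[635,17,60]).astype(int);a=im[u[1]-70:u[1]+70,u[0]-70:u[0]+70]
    else:
        u=proj(cal,[635,17,60]).astype(int);b=im[u[1]-60:u[1]+60,u[0]-60:u[0]+60]
    for n in("orange_a","blue_a"): print(c,n,[(np.array(r["box"]).round().tolist(),round(r["confidence"],2)) for r in finder.boxes_of(n,c) if r["confidence"]>.35])
    for r in finder.pinpoint("switch_tip",c)[:2]: print(c,r,ray(cal,r["uv"],92))
save(np.hstack([cv2.resize(a,(400,400),interpolation=cv2.INTER_CUBIC),cv2.resize(b,(400,400),interpolation=cv2.INTER_CUBIC)]),"w11.png")
plan((500,130,198,1.571),(480,250,198,1.571),(466,365,198,1.571),(466,391.5,90,1.571),(466,391.5,38,1.571),(556,391.5,38,1.571))
```

```text
[550.02793489  30.49714603 195.45945179]
scene orange_a [([341.0, 181.0, 368.0, 216.0], 0.97), ([358.0, 168.0, 384.0, 200.0], 0.61)]
scene blue_a [([310.0, 217.0, 335.0, 250.0], 0.8), ([364.0, 127.0, 370.0, 145.0], 0.65)]
scene {'uv': [365.4, 130.8], 'confidence': 0.37} [466.370305   389.93213132  92.        ]
side orange_a [([304.0, 166.0, 333.0, 204.0], 0.87), ([296.0, 156.0, 319.0, 192.0], 0.61), ([333.0, 202.0, 359.0, 244.0], 0.51)]
side blue_a [([334.0, 200.0, 360.0, 242.0], 0.81), ([348.0, 217.0, 377.0, 260.0], 0.74), ([295.0, 154.0, 317.0, 188.0], 0.58)]
side {'uv': [356.3, 242.3], 'confidence': 0.55} [ 595.94654359 -152.83249715   92.        ]
side {'uv': [238.1, 149.1], 'confidence': 0.43} [466.64253159 387.74810424  92.        ]
(500, 130, 198, 1.571) off [0.838, -0.424, -0.021] rot [-0.0, -0.0, -0.0002] rows>=2
(480, 250, 198, 1.571) off [1.0, -0.166, -0.0] rot [0.0, 0.0, 0.0] rows>=2
(466, 365, 198, 1.571) off [0.958, -0.116, -0.0] rot [0.0, 0.0, 0.0] rows>=2
(466, 391.5, 90, 1.571) off [0.221, 0.0, 0.9] rot [0.0, 0.0, 0.0] rows>=2
(466, 391.5, 38, 1.571) off [0.0, -0.0, 0.433] rot [0.0, 0.0, 0.0] rows>=1
(556, 391.5, 38, 1.571) off [-0.0, 0.75, 0.0] rot [0.0, 0.0, 0.0] rows>=2
```

View pics/w11.png

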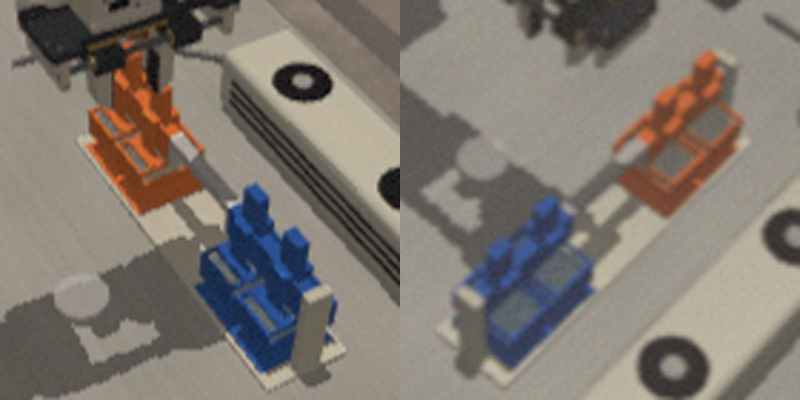

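Two orange and two blue carriers hang side by side over their own sections, at left crop (135,130) and (265,270). Next, the switch back on.

send_rows(offset=[[0.42,-0.2,0],[0.838,-0.424,-0.02],[0.838,-0.424,-0.02]], delta_rot=[[0,0,0],[0,0,0],[0,0,0]])

```text
time: 62.2
tool_pos: [498.2, 133.2, 198.6]
tcp_rot: [3.141, -0.001, 1.575]
contact_force: [1.8, -0.6, -0.6]
grip_width: 46.4
finger_force: 0.0
```

send_rows(offset=[[0.5,-0.08,0],[1.0,-0.166,0],[1.0,-0.166,0]], delta_rot=[[0,0,0],[0,0,0],[0,0,0]])

```text
time: 62.58
tool_pos: [479.4, 253.2, 198.0]
tcp_rot: [3.141, -0.001, 1.575]
contact_force: [-0.1, -0.2, -0.1]
grip_width: 46.1
finger_force: 0.0
```

send_rows(offset=[[0.5,-0.06,0],[0.958,-0.116,0],[0.958,-0.116,0],[0.958,-0.116,0]], delta_rot=[[0,0,0],[0,0,0],[0,0,0],[0,0,0]])

```text
time: 63.08
tool_pos: [466.6, 364.0, 197.9]
tcp_rot: [-3.141, 0.001, 1.57]
contact_force: [0.9, -0.9, -0.1]
grip_width: 45.7
finger_force: 0.0
```

send_rows(offset=[[0.22,0,0.1],[0.22,0,0.5],[0.22,0,0.9],[0.22,0,0.9]], delta_rot=[[0,0,0],[0,0,0],[0,0,0],[0,0,0]])

```text
time: 63.58
tool_pos: [464.4, 388.6, 87.0]
tcp_rot: [-3.135, 0.005, 1.569]
contact_force: [-0.0, 0.2, 0.4]
grip_width: 46.2
finger_force: 0.0
```

send_rows(offset=[[0,0,0],[0,0,0.2],[0,0,0.43],[0,0,0.43]], delta_rot=[[0,0,0],[0,0,0],[0,0,0],[0,0,0]])

```text
time: 64.08
tool_pos: [466.0, 391.6, 39.3]
tcp_rot: [-3.142, 0.0, 1.57]
contact_force: [-0.3, 0.2, 0.8]
grip_width: 45.9
finger_force: 0.0
```

send_rows(offset=[[0,0.15,0],[0,0.3,0],[0,0.42,0],[0,0.53,0],[0,0.63,0],[0,0.7,0],[0,0.75,0],[0,0.76,0]], delta_rot=[[0,0,0],[0,0,0],[0,0,0],[0,0,0],[0,0,0],[0,0,0],[0,0,0],[0,0,0]])

```text
time: 65.08
tool_pos: [552.3, 391.9, 38.3]
tcp_rot: [-3.132, 0.002, 1.571]
contact_force: [-17.2, -1.8, 8.0]
grip_width: 45.6
finger_force: 8.3
```

send_rows(offset=[[0,-0.06,0],[0,-0.09,0],[0,-0.09,0]], delta_rot=[[0,0,0],[0,0,0],[0,0,0]])

```text
time: 65.45
tool_pos: [546.2, 392.1, 38.8]
tcp_rot: [3.141, -0.0, 1.571]
contact_force: [0.5, -1.0, -0.3]
grip_width: 46.0
finger_force: 0.0
```

send_rows(offset=[[0,0,-0.3],[0,0,-0.7],[0,0,-1.0],[0,0,-1.0],[0,0,-1.0]], delta_rot=[[0,0,0],[0,0,0],[0,0,0],[0,0,0],[0,0,0]])

```text
time: 66.08
tool_pos: [545.9, 391.6, 157.8]
tcp_rot: [-3.141, 0.001, 1.571]
contact_force: [-1.3, 0.0, -0.4]
grip_width: 46.2
finger_force: 0.0
```

Run:
```python
from h import *
print(get_obs()["tool_pos"])
for c in ("wrist","scene","side"):
    im=optics.capture(c);cal=optics.get_calibration(c)
    for r in finder.pinpoint("switch_tip",c)[:2]: print(c,r,ray(cal,r["uv"],92))
    if c=="scene": save(cv2.resize(im[90:310,220:440],(600,600),interpolation=cv2.INTER_CUBIC),"end.png")
```

```text
[545.89184908 391.62032124 157.75299159]
wrist {'uv': [313.1, 201.1], 'confidence': 0.74} [542.7389807  389.95035205  92.        ]
scene {'uv': [380.8, 140.3], 'confidence': 0.49} [543.93393623 389.32801093  92.        ]
scene {'uv': [363.1, 193.7], 'confidence': 0.34} [656.46259332 135.40464236  92.        ]
side {'uv': [260.8, 143.3], 'confidence': 0.6} [548.59477819 380.3021943   92.        ]
```

View pics/end.png

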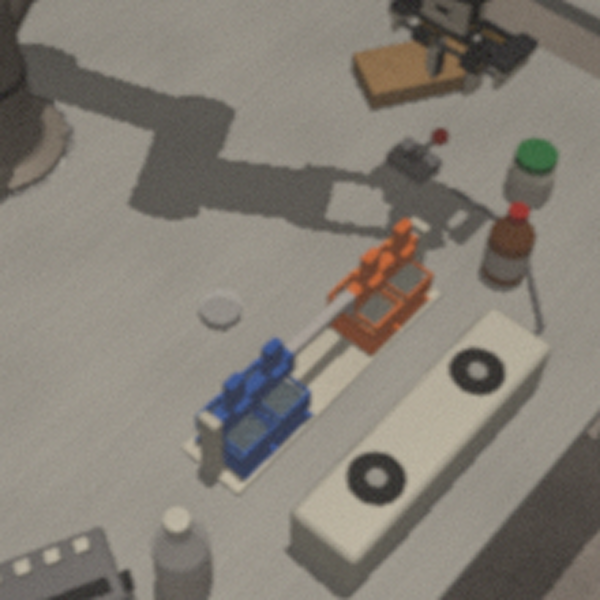

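The final picture shows all four carriers on their own sections, at (385,285) and (255,405). The knob is back at on, at (440,137), and the bystanders haven't moved. Handing in.

```bash
python3 -c "
from h import *
print(ticket.close_job())"
```

```text
the job is handed in; nothing more can be done
None
```

I pulled the blower switch fully off, hung all four carriers on the rail (two orange and two blue, each over its own colour), pushed the switch fully back on, and handed the job in after about 66 s; the verdict was not shown.

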